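# Load the keyed label unwinder

## Robot

A 7-joint arm with a two-finger parallel gripper is mounted at the origin on the work surface. World frame = base frame: x ahead of the robot, y to its left, z up, the work surface at z = 0. Lengths are in m, angles in rad, forces in N, time in s.
With the tool pointing down it reaches from about 0.425 to 0.875 m from the base axis. Payload 4.7 kg.
Tool frame: the origin (TCP) lies at the very end of the fingers, on their centre line; the grasp point (between the pads) lies 19 mm behind it (grip_point_offset is the distance from the TCP to the grasp point, in m); x points along the fingers, z is the direction in which the jaws open and shut, and the axes are right-handed (so a half turn about x gives the same grasp; the last joint's range is limited). The gripper opens to 87 mm and grips with 3 to 60 N. Pads are 19 mm wide; open, the fingers measure 117 mm over their backs; the gripper's body (75 mm by 190 mm) begins 51 mm behind the grasp point.
Start: joints at [1.294, 0.321, -0.07, 1.45, 0.023, 1.371, -0.057], TCP at [0.186, -0.623, 0.223] pointing down, gripper open.
Joint ranges: [-2.86, 2.86], [-0.3, 2.09], [-1.38, 1.24], [0.06, 2.45], [-1.56, 4.7], [0.09, 2.05], [-2.69, 2.69]. Speed limits (rad/s): [2.57, 2.57, 3.14, 3.14, 3.14, 3.14, 3.14].

## Interface

Orientations are given as a rotation vector (axis times angle).
In Python, from bench import get_state, get_image, calibration, close_job, grip_point_offset gives the robot as it stands.
- The arm moves only by the tool play_rows, never from a script. Its argument "targets" is a list of rows, each an object with "claw": the closure, from 0 (fully open) to 1 (shut); "linear": the shift along the tool's x, y, z as a fraction of full scale, a list of three; "rotation": the turn, a rotation vector about the tool's x, y, z as a fraction of full scale, a list of three. In form: [{"claw": claw, "linear": [x, y, z], "rotation": [wx, wy, wz]}, ...]. A call has 1 to 10 rows; each row shifts and turns the pose as measured when the row begins, along the tool's axes as they then stand; what a row does not reach is not made up. Full scale, the value 1, is 2.5 cm for a shift and 90 degrees for a turn. A row lasts 1/12 s, in which the tool goes at most 41.7 mm and 7.16 degrees, less where a joint would pass 70% of its speed; a pose out of reach is approached as far as the arm can. A call with a number of a shift or a turn outside -1 to 1 is refused whole. A call with a gripper value outside its range is refused whole. The fingers move at their own pace and stop on an object; "newtons" is the grip in N (left out, the last holds). Time passes only in rows, so rows that do not move let the fingers close. It gives the time, the measured TCP pose, the force and the opening at its end, in the units of the state.
- get_state(): the state, without advancing time (a new reading comes with each control period).
- get_image(name): name is "scene" or "side" or "wrist"; returns the picture (420x560x3 uint8, blue, green, red); there is no depth.
- calibration(name): a dict with "fx", "fy", "cx", "cy" (pixels), "dist_coeffs" ([k1, k2, p1, p2, k3] as OpenCV has them; the pictures are not rectified), "rvec" (rotation vector, rad) and "tvec" (3), from world to camera coordinates, as OpenCV has them; the wrist camera has in their place "hand_eye" (4x4, takes a point from camera to tool coordinates, whose origin is the TCP and whose axes are the tool frame's). Camera axes: x right, y down, z forward; pixel columns grow to the right and rows downward; lengths in m; the calibration is good to about 2 mm. A picture is of the moment at which its call begins: read the wrist's pose just before it. calibration takes no time and is no camera call.
- close_job(): hands the job in, once; it reports no verdict.
The state is a dict: "time": time; "joint_positions": joint angles; "qd": joint speeds; "joint_torque": joint torques, N m; "position": TCP position; "tool_rot": TCP orientation; "ft_force": force on the tool from outside, world axes, zero at the start; "torque": the same for the moment, N m; "grip_width": opening from 0.0 (shut) to 1.0 (fully open).
Only numpy, scipy, OpenCV 4.12 (cv2) and the standard library are available. Lean on these libraries where they do the work, as an engineer would, in place of code of your own. Each camera call takes 0.05 s, during which the arm holds its last target. There are 200 camera calls.

## Task

Load the label unwinder: put the blue spacer and then the black-cored label reel on its keyed spindle, and last the red lock knob on the keyed nose of the reel. Turn each so that its keyway meets the brass key below it, and lower it (do not drop it) until it is fully home on what lies under it; let go of everything at the end, and leave the other things on the table where they are.

Things in the scene. Friction and masses are not known exactly. Their poses are not given: they have to be found in the camera images.
- spindle_seat (a point): Centre of the platter's top face, 30 mm above the table, on the spindle axis; z up, x towards the brass key; turns with the spindle. Platter: aluminium disc, 124 mm diameter. Spindle: steel shaft, 25 mm diameter, rising 62 mm from here, last 5 mm tapered to 16 mm. Key: upright brass bar 10 mm wide, from here up to 48 mm, outer face 21 mm from the axis.
- spindle (a joint): Turning angle of platter and spindle relative to the base (rad, anticlockwise from above is positive). A brake (about 0.2 N m) keeps it where it is; it need not be turned.
- unwinder: Fixed grey base plate 165 x 200 x 20 mm of the unwinder; origin on the spindle axis at table height; spans x -75 to 90 mm, y -100 to 100 mm. Two steel guide posts, 12 mm diameter (caps 18 mm), stand on it at x = 50, y = +-83 mm, to 154 mm above the table.
- spacer: Blue plastic sleeve, 36 mm tall, 100 g, goes on first. Eight-sided, 60 mm across flats; flats face along its x axis and every 45 degrees on. Through bore, eight-sided, 28 mm across flats, square-edged, with one keyway slot 13 mm wide reaching 23 mm from the axis; white stripe on top and outside at the keyway. Origin: centre of underside; z up, x from axis towards the keyway.
- label_reel: White label roll, 110 mm diameter, 42 mm tall, on a black core 80 mm tall, its top 38 mm free to be gripped; 320 g. Flats, keyway, stripe, origin (level with the roll's underside), axes as the spacer; bore 34 mm deep from below. On the core: steel nose, 25 mm diameter, 18 mm tall, tapered at the tip, with brass key 10 mm wide, 12 mm tall, out to 21 mm, towards +x. Rests on the spacer.
- lock_knob: Red plastic lock knob, 50 mm tall, about 160 g: eight-sided grip above a round foot flange, 84 mm diameter, 12 mm thick. Flats, through bore, keyway, stripe, origin and axes as the spacer. Goes on last, over the nose of the label reel, down onto its core.
- jar: Bystander: white jar with a green lid, 48 mm diameter, 85 mm tall; origin under its centre.
- cleaner: Bystander: blue bottle, 48 mm diameter, 130 mm tall; origin under its centre.
- spare_roll: Bystander: plain label roll lying flat, 110 mm diameter, 76 mm hole, 50 mm tall, with no core or keyway; not to be used; origin under its centre.
- snack_carton: Bystander: red carton, 100 (x) x 65 (y) x 120 mm tall; origin under its centre.
- tape_dispenser: Bystander: grey tape dispenser, 130 (x) x 50 (y) mm, 92 mm tall; origin under its centre.
- mug: Bystander: white mug, 72 mm diameter with a handle (about 26 mm out) towards its +y, 85 mm tall; origin under its centre.
- stapler: Bystander: green stapler, 140 (x) x 35 (y) mm, 44 mm tall; origin under its centre.
- packing_tape: Bystander: roll of brown packing tape lying flat, 90 mm diameter, 74 mm hole, 48 mm tall; origin under its centre.
Things that resemble listed ones, but are neither listed nor needed, are in the scene too. Of the things shaped like the lock_knob, the red one is meant. What is shaped like the spacer but pink is not meant.

How it is judged:
By the outcome, as a careful person would: the job done as asked, in the order asked, and still so for the second after the job is handed in, with the robot touching nothing.
It also fails if it takes over 72 s, if anything falls off the work surface, if the arm or the gripper's body presses on something with over 40 N, if the wrist force passes 120 N, or if a joint passes its speed limit or range.

## Working session

There is one attempt and no reset: what is moved stays moved. The work goes in short steps, Python scripts to look and compute and a tool call to move; the robot and the scene stay as the last step left them, time stands still between calls to the robot, and variables do not carry over. Pictures are saved under pics/ and viewed, about 8 in all and at most 12, crops included, and the job is handed in when it is done.

Besides the shell and the picture viewer there is one more tool, called after ">>>" as name(argument=value, ...) on one line, values as JSON. play_rows: Moves the arm, as the interface text tells. Shift numbers are shares of 2.5 cm and turn numbers shares of 90 degrees, none past 1 either way. Its arguments: {"type":"object","properties":{"targets":{"type":"array"},"newtons":{"type":"number"}},"required":["targets"]}

```bash
ls; mkdir -p pics; python3 - <<'E'
from bench import *
import cv2
print(get_state()); print(grip_point_offset if not callable(grip_point_offset) else grip_point_offset())
for n in("scene","side","wrist"):
    cv2.imwrite(f"pics/{n}0.png",get_image(n)); print(n,calibration(n))
E
```

```text
pics
{'time': 0.0, 'joint_positions': array([ 1.29410762,  0.32179042, -0.07007233,  1.4516846 ,  0.02258228,
        1.37077416, -0.05687329]), 'qd': array([-4.34640117e-04, -3.51959507e-04,  1.74983467e-03,  4.32849590e-04,
        9.02110723e-04,  9.61822144e-05,  5.36630216e-04]), 'joint_torque': array([ 1.89170796e-04, -4.91285706e+01, -4.03959313e-01, -3.12524378e+01,
       -6.40598964e-02,  4.39020200e-02,  2.11754282e-04]), 'position': array([ 0.18615336, -0.62219925,  0.22147774]), 'tool_rot': array([ 0.99343285,  1.33444995, -0.99169162]), 'ft_force': array([-0.5658699 , -0.34759808,  0.82960115]), 'torque': array([-0.02909968,  0.01856197,  0.00421515]), 'grip_width': 0.9963845769739001}
0.0187
scene {'fx': 385.6657522365144, 'fy': 385.6657522365144, 'cx': 280.716839645744, 'cy': 206.82839224920482, 'dist_coeffs': array([0.02898782, 0.        , 0.        , 0.        , 0.        ]), 'rvec': array([ 1.18767443,  2.58696689, -0.68114943]), 'tvec': array([ 0.32352566, -0.32749473,  1.23767497])}
side {'fx': 452.22331165864534, 'fy': 452.22331165864534, 'cx': 281.5137729321624, 'cy': 201.1624080173809, 'dist_coeffs': array([0.00604388, 0.        , 0.        , 0.        , 0.        ]), 'rvec': array([ 0.38847913, -2.5515889 ,  1.46236812]), 'tvec': array([0.47434894, 0.12560349, 1.39431813])}
wrist {'fx': 355.13311655412866, 'fy': 355.13311655412866, 'cx': 280.68875111454616, 'cy': 209.7887147160303, 'dist_coeffs': array([-0.02452367,  0.        ,  0.        ,  0.        ,  0.        ]), 'hand_eye': array([[-7.90073261e-04, -2.62854673e-01,  9.64835114e-01,
        -1.62421603e-01],
       [ 4.35727418e-04, -9.64835414e-01, -2.62854398e-01,
         7.18533312e-02],
       [ 9.99999593e-01,  2.12730881e-04,  8.76823649e-04,
        -1.69409008e-04],
       [ 0.00000000e+00,  0.00000000e+00,  0.00000000e+00,
         1.00000000e+00]])}
```

View pics/scene0.png

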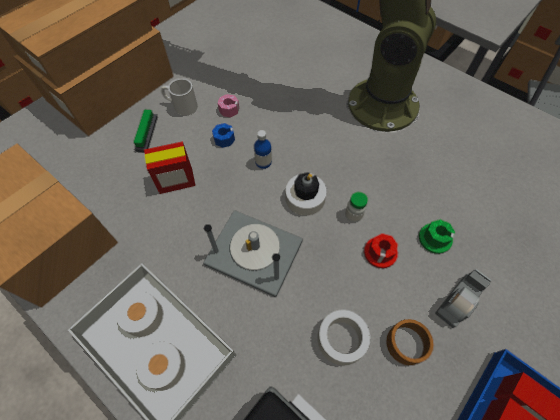

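View pics/side0.png

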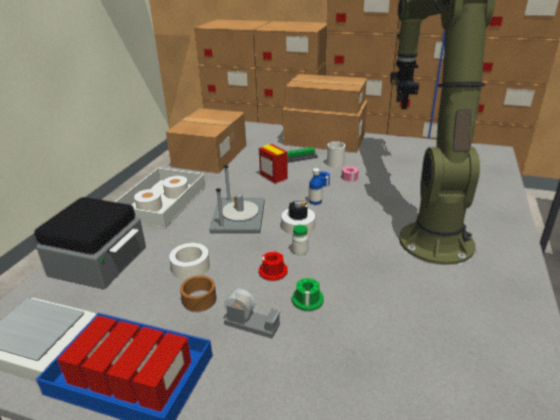

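The scene view shows these:
- **Spacer-shaped:** blue at (223,134) and pink at (228,104). Blue is the one meant.
- **Knob-shaped:** red at (382,250) and green at (438,236). Red is the one meant.
- **Rolls:** the black-cored reel is at (306,188). The plain white ring at (344,337) is the spare roll, and the rolls in the tray have no black core.
- **Unwinder:** spindle at (254,243).
- **Near neighbours:** cleaner at (263,150) and jar at (357,206).

Next is an enlarged crop to confirm.

```bash
cat > h.py <<'E'
from bench import *
import cv2, numpy as np
from scipy.spatial.transform import Rotation as R
def cam(n,st=None):
    c=calibration(n); K=np.array([[c['fx'],0,c['cx']],[0,c['fy'],c['cy']],[0,0,1.]])
    if n=='wrist':
        T=np.eye(4);T[:3,:3]=R.from_rotvec(st['tool_rot']).as_matrix();T[:3,3]=st['position']
        T=np.linalg.inv(T@c['hand_eye']); rv=cv2.Rodrigues(T[:3,:3])[0].ravel();tv=T[:3,3]
    else: rv,tv=c['rvec'],c['tvec']
    return K,c['dist_coeffs'],np.array(rv),np.array(tv)
def ray(C,uv,z):
    K,d,rv,tv=C; p=cv2.undistortPoints(np.array([[uv]],float),K,d).ravel()
    M=cv2.Rodrigues(rv)[0]; o=-M.T@tv; r=M.T@np.array([*p,1]); return o+r*(z-o[2])/r[2]
def proj(C,P):
    K,d,rv,tv=C; return cv2.projectPoints(np.array(P,float).reshape(-1,3),rv,tv,K,d)[0].reshape(-1,2)
E
python3 - <<'E'
from h import *
im=cv2.imread('pics/scene0.png'); C=cam('scene')
cs=[(223,134),(306,188),(382,250),(254,243)]
t=[cv2.resize(im[y-30:y+30,x-40:x+40],(400,300),interpolation=cv2.INTER_CUBIC) for x,y in cs]
cv2.imwrite('pics/m1.png',np.vstack([np.hstack(t[:2]),np.hstack(t[2:])]))
for n,uv,z in [('spacer',(223,134),.03),('pink',(228,104),.03),('reel',(306,190),.05),('knob',(381,250),.02),('platter',(255,246),.03),('cleaner',(263,150),.06),('jar',(357,206),.05),('carton',(170,167),.06),('post1',(211,228),.154),('post2',(276,257),.154)]:
    p=ray(C,uv,z); print(n,p.round(3),np.hypot(*p[:2]).round(3))
E
```

```text
spacer [ 0.433 -0.279  0.03 ] 0.515
pink [ 0.338 -0.351  0.03 ] 0.488
reel [0.436 0.036 0.05 ] 0.437
knob [0.436 0.279 0.02 ] 0.517
platter [0.636 0.036 0.03 ] 0.637
cleaner [ 0.417 -0.133  0.06 ] 0.438
jar [0.388 0.166 0.05 ] 0.422
carton [ 0.624 -0.285  0.06 ] 0.685
post1 [ 0.703 -0.025  0.154] 0.704
post2 [0.662 0.128 0.154] 0.674
```

View pics/m1.png

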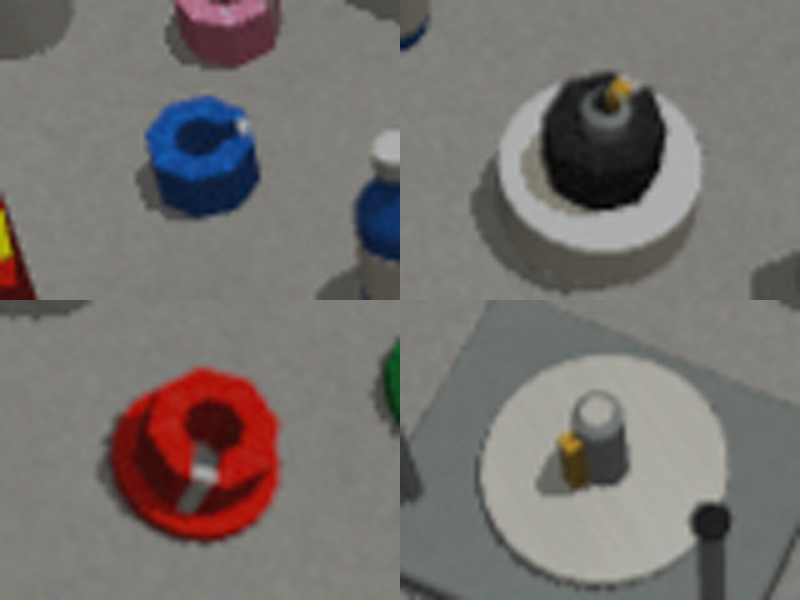

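Confirmed: the blue spacer has its stripe at the upper right of its bore, the reel's key points up, the red knob's stripe points down, and the spindle's key lies to the lower left. Now I'll turn these into poses.

```bash
python3 - <<'E'
from h import *
C=cam('scene')
for n,a,b,z,zb in [('spacer',(223.6,131.4),(231.6,129.2),.036,.036),('reel',(307.2,181),(310,176.4),.098,.092),('knob',(384.6,245),(383,255),.05,.05),('spindle',(254,235.4),(248,240.4),.092,.078)]:
    p=ray(C,a,z);q=ray(C,b,zb);d=q-p; print(n,p.round(4),'yaw',np.degrees(np.arctan2(d[1],d[0])).round(1),'r',np.hypot(*d[:2]).round(4))
s=get_state();print(R.from_rotvec(s['tool_rot']).as_matrix().round(3))
E
```

```text
spacer [ 0.4283 -0.28    0.036 ] yaw 150.9 r 0.0245
reel [0.4381 0.0379 0.098 ] yaw -163.7 r 0.0198
knob [0.4342 0.2799 0.05  ] yaw 25.0 r 0.0272
spindle [0.6358 0.0366 0.092 ] yaw -25.7 r 0.0162
[[-0.001  0.958  0.287]
 [ 0.001  0.287 -0.958]
 [-1.    -0.    -0.001]]
```

View pics/wrist0.png

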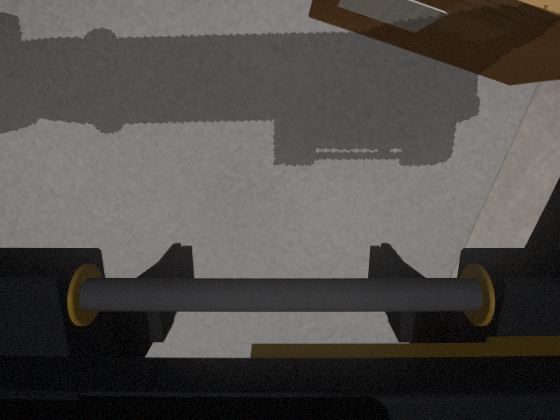

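Seen so far: scene, side, crop montage and wrist (4 views). The wrist view shows the gripper's long axis lies along the jaw direction. I'll approach the spacer with the jaws at yaw −164°, which is the spacer's yaw +45°, so the placing pose clears the posts.

>>> play_rows(targets=[{"claw": 0, "linear": [0.1, 0.94, -0.74], "rotation": [0, 0, 0]}, {"claw": 0, "linear": [0.2, 0.94, -0.74], "rotation": [0, 0, 0]}, {"claw": 0, "linear": [0.2, 0.94, -0.74], "rotation": [0, 0, 0]}, {"claw": 0, "linear": [0.2, 0.94, -0.74], "rotation": [0, 0, 0]}, {"claw": 0, "linear": [0.2, 0.94, -0.74], "rotation": [0, 0, 0]}, {"claw": 0, "linear": [0.2, 0.94, -0.74], "rotation": [0, 0, 0]}, {"claw": 0, "linear": [0.2, 0.94, -0.74], "rotation": [0, 0, 0]}, {"claw": 0, "linear": [0.2, 0.94, -0.74], "rotation": [0, 0, 0]}, {"claw": 0, "linear": [0.2, 0.94, -0.74], "rotation": [0, 0, 0]}, {"claw": 0, "linear": [0.2, 0.94, -0.74], "rotation": [0, 0, 0]}], newtons=30)

```text
time: 0.98
position: [0.3571, -0.3741, 0.168]
tool_rot: [1.003, 1.332, -1.009]
ft_force: [0.0, -0.1, 0.3]
grip_width: 0.999
```

>>> play_rows(targets=[{"claw": 0, "linear": [0, 0, 0], "rotation": [0.08, 0, 0]}, {"claw": 0, "linear": [0, 0, 0], "rotation": [0.08, 0, 0]}, {"claw": 0, "linear": [0, 0, 0], "rotation": [0.08, 0, 0]}, {"claw": 0, "linear": [0, 0, 0], "rotation": [0.08, 0, 0]}, {"claw": 0, "linear": [0, 0, 0], "rotation": [0.08, 0, 0]}, {"claw": 0, "linear": [0, 0, 0], "rotation": [0.08, 0, 0]}, {"claw": 0, "linear": [0, 0, 0], "rotation": [0.08, 0, 0]}, {"claw": 0, "linear": [0, 0, 0], "rotation": [0.08, 0, 0]}, {"claw": 0, "linear": [0, 0, 0], "rotation": [0.08, 0, 0]}, {"claw": 0, "linear": [0, 0, 0], "rotation": [0.08, 0, 0]}])

```text
time: 1.82
position: [0.3622, -0.3612, 0.164]
tool_rot: [1.878, 0.591, -1.892]
ft_force: [-0.9, 0.5, -0.0]
grip_width: 1.001
```

```bash
cat >> h.py <<'E'
def go(x,y,z,phi,s=None):
    s=s or get_state(); M=R.from_rotvec(s['tool_rot']).as_matrix(); d=np.array([x,y,z])-s['position']
    f=np.degrees(np.arctan2(M[1,2],M[0,2])); tilt=np.degrees(np.arccos(min(1,-M[2,0])))
    a=(f-phi+180)%360-180   # turn about tool x
    x2,y2=[(-np.sin(np.radians(q)),np.cos(np.radians(q))) for q in (f,f)][0],0
    Rt=np.column_stack([[0,0,-1],[-np.sin(np.radians(phi)),np.cos(np.radians(phi)),0],[np.cos(np.radians(phi)),np.sin(np.radians(phi)),0]])
    rv=R.from_matrix(M.T@Rt).as_rotvec()
    print('t%.2f pos'%s['time'],s['position'].round(4),'phi %.1f tilt %.2f grip %.3f'%(f,tilt,s['grip_width']),'F',s['ft_force'].round(1),'q7 %.2f'%s['joint_positions'][6])
    print(' shift now-frame (units)',(M.T@d/.025).round(2),' after-turn frame',(Rt.T@d/.025).round(2),' rot units',(rv/(np.pi/2)).round(3),'deg %.1f'%a)
E
python3 -c "
from h import *
go(.428,-.28,.145,-164)"
```

```text
t1.82 pos [ 0.3622 -0.3612  0.164 ] phi -145.8 tilt 0.77 grip 1.001 F [-0.9  0.5 -0. ] q7 -1.83
 shift now-frame (units) [ 0.76 -1.2  -4.01]  after-turn frame [ 0.76 -2.4  -3.43]  rot units [0.202 0.004 0.008] deg 18.2
```

>>> play_rows(targets=[{"claw": 0, "linear": [0, 0, 0], "rotation": [0.07, 0.002, 0.004]}, {"claw": 0, "linear": [0, 0, 0], "rotation": [0.07, 0.002, 0.004]}, {"claw": 0, "linear": [0, 0, 0], "rotation": [0.06, 0, 0]}, {"claw": 0, "linear": [0.19, -0.6, -0.86], "rotation": [0, 0, 0]}, {"claw": 0, "linear": [0.19, -0.6, -0.86], "rotation": [0, 0, 0]}, {"claw": 0, "linear": [0.19, -0.6, -0.86], "rotation": [0, 0, 0]}, {"claw": 0, "linear": [0.19, -0.6, -0.86], "rotation": [0, 0, 0]}, {"claw": 0, "linear": [0, 0, 0], "rotation": [0, 0, 0]}])

```text
time: 2.48
position: [0.4294, -0.2795, 0.1427]
tool_rot: [2.087, 0.266, -2.088]
ft_force: [0.5, 0.4, -0.3]
grip_width: 0.999
```

```bash
python3 -c "
from h import *
s=get_state(); go(.428,-.28,.145,-164,s); im=get_image('wrist'); cv2.imwrite('pics/w1.png',im)
C=cam('wrist',s); print(proj(C,[[.428,-.28,.036]]))
np.save('C1.npy',np.array([s['position'],s['tool_rot']]))"
```

```text
t2.48 pos [ 0.4294 -0.2795  0.1427] phi -165.5 tilt 0.07 grip 0.999 F [ 0.5  0.4 -0.3] q7 -2.39
 shift now-frame (units) [-0.09  0.    0.06]  after-turn frame [-0.09  0.    0.06]  rot units [-0.017  0.     0.001] deg -1.5
[[282.67163713 207.68680263]]
```

View pics/w1.png

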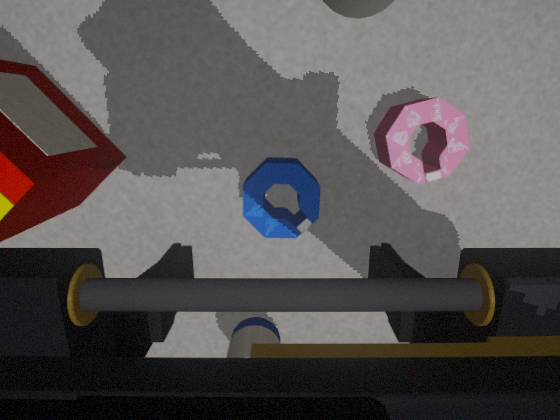

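View 5: the spacer is at (282,198) with its stripe at (304,226), lower right. I'll fit the pose by silhouette.

```bash
cat >> h.py <<'E'
from scipy.optimize import minimize
def octa(x,y,yaw,z,af=.06):
    a=np.radians(yaw+22.5+45*np.arange(8)); r=af/2/np.cos(np.pi/8)
    return np.c_[x+r*np.cos(a),y+r*np.sin(a),np.full(8,z)]
def fit(C,mask,p0,z0,z1,up=4):
    m=cv2.resize(mask.astype(np.float32),None,fx=up,fy=up)
    def cost(p):
        h=cv2.convexHull((proj(C,np.r_[octa(*p[:2],p[2]*1000,z0),octa(*p[:2],p[2]*1000,z1)])*up+up/2-.5).astype(np.float32))
        a=np.zeros(m.shape,np.float32); cv2.fillConvexPoly(a,np.round(h*16).astype(np.int32),1,cv2.LINE_AA,4); return np.abs(a-m).sum()/up**2
    p=np.array([*p0[:2],p0[2]/1000])
    S=np.vstack([p,p+[.004,0,0],p+[0,.004,0],p+[0,0,.008]])
    r=minimize(cost,p,method='Nelder-Mead',options=dict(initial_simplex=S,xatol=1e-5,fatol=.5))
    return r.x*[1,1,1000],r.fun
def lit(mask,k=0):
    n,l,st,_=cv2.connectedComponentsWithStats(mask.astype(np.uint8)); i=1+np.argmax(st[1:,4]); m=(l==i).astype(np.uint8)
    c,_=cv2.findContours(m,cv2.RETR_EXTERNAL,cv2.CHAIN_APPROX_NONE); return cv2.drawContours(np.zeros_like(m),c,-1,1,-1)
E
python3 -c "
from h import *
im=cv2.imread('pics/w1.png'); a=np.load('C1.npy'); C=cam('wrist',dict(position=a[0],tool_rot=a[1]))
p=ray(C,(282,198),.036);q=ray(C,(304,226),.036);d=q-p;yaw=np.degrees(np.arctan2(d[1],d[0]));print(p,yaw,np.hypot(*d[:2]))
b,g,r=[im[...,i].astype(int) for i in range(3)]
m=(b>r+40); m[:150]=0;m[245:]=0;m[:,:225]=0;m[:,335:]=0
m=cv2.morphologyEx(m.astype(np.uint8),cv2.MORPH_CLOSE,np.ones((9,9)))
m=lit(m); print(m.sum()); print(fit(C,m,(p[0],p[1],yaw),0,.036))
go(p[0],p[1],.009,yaw+45)
"
```

```text
[ 0.43046902 -0.28742127  0.036     ] 141.9329182397176 0.02881322515415926
4890
(array([  0.43058404,  -0.28399759, 147.97685844]), np.float64(258.99609375))
t2.53 pos [ 0.4278 -0.2818  0.1429] phi -165.6 tilt 0.09 grip 1.001 F [-0.8  0.4  0.3] q7 -2.39
 shift now-frame (units) [ 5.36  0.24 -0.05]  after-turn frame [ 5.36  0.23 -0.08]  rot units [ 0.083  0.001 -0.   ] deg 7.4
```

>>> play_rows(targets=[{"claw": 0, "linear": [0, 0.05, -0.07], "rotation": [0.016, 0, 0]}, {"claw": 0, "linear": [0.9, 0.05, -0.07], "rotation": [0, 0, 0]}, {"claw": 0, "linear": [0.9, 0, 0], "rotation": [0, 0, 0]}, {"claw": 0, "linear": [0.9, 0, 0], "rotation": [0, 0, 0]}, {"claw": 0, "linear": [0.9, 0, 0], "rotation": [0, 0, 0]}, {"claw": 0, "linear": [0.7, 0, 0], "rotation": [0, 0, 0]}, {"claw": 0, "linear": [0.3, 0, 0], "rotation": [0, 0, 0]}, {"claw": 0, "linear": [0, 0, 0], "rotation": [0, 0, 0]}])

```text
time: 3.2
position: [0.4284, -0.2915, 0.0252]
tool_rot: [2.101, 0.223, -2.105]
ft_force: [-0.2, 0.9, 0.4]
grip_width: 1.001
```

```bash
python3 -c "
from h import *
go(.4306,-.284,.009,-167)"
```

```text
t3.20 pos [ 0.4284 -0.2915  0.0252] phi -167.5 tilt 0.42 grip 1.001 F [-0.2  0.9  0.4] q7 -2.46
 shift now-frame (units) [ 0.65 -0.28 -0.15]  after-turn frame [ 0.65 -0.27 -0.15]  rot units [-0.006  0.002 -0.004] deg -0.5
```

>>> play_rows(targets=[{"claw": 0, "linear": [0.2, -0.3, -0.12], "rotation": [-0.006, 0.002, -0.004]}, {"claw": 0, "linear": [0.2, 0, 0], "rotation": [0, 0, 0]}, {"claw": 0, "linear": [0.2, 0, 0], "rotation": [0, 0, 0]}, {"claw": 0, "linear": [0, 0, 0], "rotation": [0, 0, 0]}])

```text
time: 3.53
position: [0.4306, -0.2851, 0.0115]
tool_rot: [2.103, 0.236, -2.097]
ft_force: [0.1, 0.1, -0.8]
grip_width: 0.993
```

```bash
python3 -c "
from h import *
go(.4306,-.284,.009,-167)"
```

```text
t3.53 pos [ 0.4306 -0.2851  0.0115] phi -167.0 tilt 0.22 grip 0.993 F [ 0.1  0.1 -0.8] q7 -2.46
 shift now-frame (units) [ 0.1  -0.04 -0.01]  after-turn frame [ 0.1  -0.04 -0.01]  rot units [-0.    -0.002 -0.002] deg -0.0
```

>>> play_rows(targets=[{"claw": 1, "linear": [0, 0, 0], "rotation": [0, 0, 0]}, {"claw": 1, "linear": [0, 0, 0], "rotation": [0, 0, 0]}, {"claw": 1, "linear": [0, 0, 0], "rotation": [0, 0, 0]}, {"claw": 1, "linear": [0, 0, 0], "rotation": [0, 0, 0]}, {"claw": 1, "linear": [0, 0, 0], "rotation": [0, 0, 0]}, {"claw": 1, "linear": [0, 0, 0], "rotation": [0, 0, 0]}])

```text
time: 4.03
position: [0.4322, -0.2862, 0.0137]
tool_rot: [2.105, 0.233, -2.093]
ft_force: [-0.2, 0.6, -0.7]
grip_width: 0.689
```

>>> play_rows(targets=[{"claw": 1, "linear": [-0.5, 0, 0], "rotation": [0, 0, 0]}, {"claw": 1, "linear": [-1, 0, 0], "rotation": [0, 0, 0]}, {"claw": 1, "linear": [-1, 0, 0], "rotation": [0, 0, 0]}, {"claw": 1, "linear": [-1, 0, 0], "rotation": [0, 0, 0]}, {"claw": 1, "linear": [-1, 0, 0], "rotation": [0, 0, 0]}, {"claw": 1, "linear": [-1, 0, 0], "rotation": [0, 0, 0]}, {"claw": 1, "linear": [-1, 0, 0], "rotation": [0, 0, 0]}, {"claw": 1, "linear": [0, 0, 0], "rotation": [0, 0, 0]}])

```text
time: 4.7
position: [0.4282, -0.2832, 0.1799]
tool_rot: [2.1, 0.241, -2.102]
ft_force: [1.4, -1.1, -0.4]
grip_width: 0.688
```

```bash
python3 -c "
from h import *
a=np.radians(19.3);go(.636+.06*np.sin(a),.0366-.06*np.cos(a),.19,19.3)"
```

```text
t4.70 pos [ 0.4282 -0.2832  0.1799] phi -167.0 tilt 0.07 grip 0.688 F [ 1.4 -1.1 -0.4] q7 -2.40
 shift now-frame (units) [ -0.41  -8.2  -11.25]  after-turn frame [-0.4   6.93 12.07]  rot units [ 1.93e+00  1.00e-03 -1.00e-03] deg 173.7
```

>>> play_rows(targets=[{"claw": 1, "linear": [-0.04, -0.58, -0.8], "rotation": [0, 0, 0]}, {"claw": 1, "linear": [-0.04, -0.58, -0.8], "rotation": [0, 0, 0]}, {"claw": 1, "linear": [-0.04, -0.58, -0.8], "rotation": [0, 0, 0]}, {"claw": 1, "linear": [-0.04, -0.58, -0.8], "rotation": [0, 0, 0]}, {"claw": 1, "linear": [-0.04, -0.58, -0.8], "rotation": [0, 0, 0]}, {"claw": 1, "linear": [-0.04, -0.58, -0.8], "rotation": [0, 0, 0]}, {"claw": 1, "linear": [-0.04, -0.58, -0.8], "rotation": [0, 0, 0]}, {"claw": 1, "linear": [-0.04, -0.58, -0.8], "rotation": [0, 0, 0]}, {"claw": 1, "linear": [-0.04, -0.58, -0.8], "rotation": [0, 0, 0]}, {"claw": 1, "linear": [-0.04, -0.58, -0.8], "rotation": [0, 0, 0]}])

```text
time: 5.53
position: [0.559, -0.1354, 0.1807]
tool_rot: [2.1, 0.229, -2.124]
ft_force: [0.1, -0.4, -2.3]
grip_width: 0.69
```

>>> play_rows(targets=[{"claw": 1, "linear": [0, 0, 0], "rotation": [-0.08, 0, 0]}, {"claw": 1, "linear": [0, 0, 0], "rotation": [-0.08, 0, 0]}, {"claw": 1, "linear": [0, 0, 0], "rotation": [-0.08, 0, 0]}, {"claw": 1, "linear": [0, 0, 0], "rotation": [-0.08, 0, 0]}, {"claw": 1, "linear": [0, 0, 0], "rotation": [-0.08, 0, 0]}, {"claw": 1, "linear": [0, 0, 0], "rotation": [-0.08, 0, 0]}, {"claw": 1, "linear": [0, 0, 0], "rotation": [-0.08, 0, 0]}, {"claw": 1, "linear": [0, 0, 0], "rotation": [-0.08, 0, 0]}, {"claw": 1, "linear": [0, 0, 0], "rotation": [-0.08, 0, 0]}, {"claw": 1, "linear": [0, 0, 0], "rotation": [-0.08, 0, 0]}])

```text
time: 6.37
position: [0.559, -0.1189, 0.1688]
tool_rot: [1.273, 1.179, -1.305]
ft_force: [1.0, 0.0, -0.6]
grip_width: 0.689
```

>>> play_rows(targets=[{"claw": 1, "linear": [0, 0, 0], "rotation": [-0.08, 0, 0]}, {"claw": 1, "linear": [0, 0, 0], "rotation": [-0.08, 0, 0]}, {"claw": 1, "linear": [0, 0, 0], "rotation": [-0.08, 0, 0]}, {"claw": 1, "linear": [0, 0, 0], "rotation": [-0.08, 0, 0]}, {"claw": 1, "linear": [0, 0, 0], "rotation": [-0.08, 0, 0]}, {"claw": 1, "linear": [0, 0, 0], "rotation": [-0.08, 0, 0]}, {"claw": 1, "linear": [0, 0, 0], "rotation": [-0.08, 0, 0]}, {"claw": 1, "linear": [0, 0, 0], "rotation": [-0.08, 0, 0]}, {"claw": 1, "linear": [0, 0, 0], "rotation": [-0.08, 0, 0]}, {"claw": 1, "linear": [0, 0, 0], "rotation": [-0.08, 0, 0]}])

```text
time: 7.2
position: [0.5532, -0.1173, 0.1572]
tool_rot: [0.33, 1.587, -0.339]
ft_force: [-1.2, -0.2, -0.5]
grip_width: 0.689
```

```bash
python3 -c "
from h import *
a=np.radians(19.3);go(.636+.06*np.sin(a),.0366-.06*np.cos(a),.19,19.3)"
```

```text
t7.20 pos [ 0.5532 -0.1173  0.1572] phi -24.3 tilt 2.41 grip 0.689 F [-1.2 -0.2 -0.5] q7 -0.26
 shift now-frame (units) [-1.47  5.22  2.09]  after-turn frame [-1.31  2.31  5.16]  rot units [-0.484 -0.027 -0.001] deg -43.6
```

>>> play_rows(targets=[{"claw": 1, "linear": [-0.3, 0, 0], "rotation": [-0.08, -0.005, 0]}, {"claw": 1, "linear": [-0.3, 0, 0], "rotation": [-0.08, -0.005, 0]}, {"claw": 1, "linear": [-0.3, 0, 0], "rotation": [-0.08, -0.005, 0]}, {"claw": 1, "linear": [-0.3, 0, 0], "rotation": [-0.08, -0.005, 0]}, {"claw": 1, "linear": [-0.2, 0, 0], "rotation": [-0.08, -0.005, 0]}, {"claw": 1, "linear": [-0.2, 0, 0], "rotation": [-0.08, -0.002, 0]}, {"claw": 1, "linear": [-0.2, 0, 0], "rotation": [-0.04, 0, 0]}, {"claw": 1, "linear": [0, 0, 0], "rotation": [0, 0, 0]}])

```text
time: 7.87
position: [0.5495, -0.1163, 0.1941]
tool_rot: [-0.307, 1.563, 0.315]
ft_force: [0.7, -1.3, -0.7]
grip_width: 0.686
```

```bash
python3 -c "
from h import *
a=np.radians(19.3);go(.636+.06*np.sin(a),.0366-.06*np.cos(a),.19,19.3)"
```

```text
t7.87 pos [ 0.5495 -0.1163  0.1941] phi 22.7 tilt 0.85 grip 0.686 F [ 0.7 -1.3 -0.7] q7 0.55
 shift now-frame (units) [0.11 1.91 5.41]  after-turn frame [0.17 2.23 5.29]  rot units [ 0.037 -0.008 -0.004] deg 3.4
```

>>> play_rows(targets=[{"claw": 1, "linear": [0, 0.35, 0.9], "rotation": [0.037, -0.008, -0.004]}, {"claw": 1, "linear": [0, 0.38, 0.9], "rotation": [0, 0, 0]}, {"claw": 1, "linear": [0, 0.38, 0.9], "rotation": [0, 0, 0]}, {"claw": 1, "linear": [0, 0.38, 0.9], "rotation": [0, 0, 0]}, {"claw": 1, "linear": [0, 0.38, 0.9], "rotation": [0, 0, 0]}, {"claw": 1, "linear": [0, 0.38, 0.8], "rotation": [0, 0, 0]}, {"claw": 1, "linear": [0, 0, 0], "rotation": [0, 0, 0]}, {"claw": 1, "linear": [0, 0, 0], "rotation": [0, 0, 0]}])

```text
time: 8.53
position: [0.6562, -0.0173, 0.1838]
tool_rot: [-0.244, 1.568, 0.247]
ft_force: [-0.7, -0.9, -1.9]
grip_width: 0.686
```

```bash
python3 -c "
from h import *
a=np.radians(19.3);s=get_state();go(.636+.06*np.sin(a),.0366-.06*np.cos(a),.19,19.3,s)
im=get_image('wrist'); s2=get_state(); print(s2['position']-s['position']); C=cam('wrist',s)
cv2.imwrite('pics/w2.png',im);np.save('C2.npy',np.array([s['position'],s['tool_rot']]))
print(proj(C,[[.636,.0366,.092],[.636,.0366,.03]]))"
```

```text
t8.53 pos [ 0.6562 -0.0173  0.1838] phi 17.9 tilt 0.66 grip 0.686 F [-0.7 -0.9 -1.9] q7 0.28
 shift now-frame (units) [-0.25 -0.1  -0.05]  after-turn frame [-0.25 -0.1  -0.05]  rot units [-0.016 -0.007 -0.002] deg -1.4
[-0.00026517  0.00071326 -0.00025679]
[[278.27121133 134.61917497]
 [279.47520078 130.60884623]]
```

View pics/w2.png

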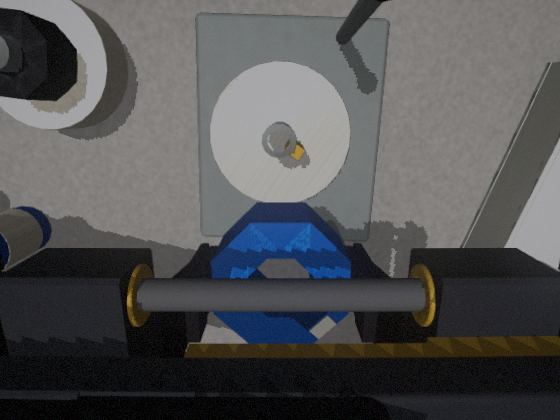

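View 6: the spindle tip is at (279,139), the brass key at (298,152), and the held spacer is at about (283,270) with its stripe at (323,327), the same side as the key. Now I'll fit the platter, the key and the held spacer.

```bash
cat > spin.py <<'E'
from h import *
im=cv2.imread('pics/w2.png'); a=np.load('C2.npy'); st=dict(position=a[0],tool_rot=a[1]); C=cam('wrist',st)
g=cv2.cvtColor(im,cv2.COLOR_BGR2GRAY); hsv=cv2.cvtColor(im,cv2.COLOR_BGR2HSV)
# platter edge: brightest->darker along radial lines at z=.03
c0=np.array([.636,.0366])
for it in range(3):
    pts=[]
    for t in np.radians(np.arange(0,360,4)):
        rr=np.arange(.050,.074,.0003); P=np.c_[c0[0]+rr*np.cos(t),c0[1]+rr*np.sin(t),np.full(len(rr),.03)]
        uv=proj(C,P).astype(np.float32)
        if uv[:,1].max()>198: continue
        v=cv2.remap(g.astype(np.float32),uv[:,0].copy(),uv[:,1].copy(),cv2.INTER_LINEAR).ravel(); d=np.gradient(cv2.GaussianBlur(v[:,None],(1,9),0).ravel())
        k=d.argmin(); 
        if d[k]<-1: pts.append([*P[k,:2]])
    pts=np.array(pts); A=np.c_[2*pts,np.ones(len(pts))]; s=np.linalg.lstsq(A,(pts**2).sum(1),rcond=None)[0]
    for _ in range(3):
        R0=np.sqrt(s[2]+s[0]**2+s[1]**2); e=abs(np.hypot(*(pts-s[:2]).T)-R0); ok=e<.0015; s=np.linalg.lstsq(A[ok],(pts[ok]**2).sum(1),rcond=None)[0]
    c0=s[:2]
print('platter c',c0.round(4),'R',R0.round(4),ok.sum(),len(pts))
y=((hsv[...,0]>12)&(hsv[...,0]<32)&(hsv[...,1]>140)&(hsv[...,2]>60)); y[200:]=0; y[:100]=0; y[:,:240]=0;y[:,330:]=0
v,u=np.nonzero(y); print('key px',len(u),u.mean(),v.mean(),u.min(),u.max(),v.min(),v.max())
big=cv2.resize(im[110:180,240:330],None,fx=8,fy=8,interpolation=cv2.INTER_CUBIC)
for yaw,col in((-25.7,(0,255,0)),):
    pass
# key yaw by fitting hull of brass box (top z .078, bottom .03), r 11..21
def box(yaw,z):
    t=np.radians(yaw); e=np.array([np.cos(t),np.sin(t)]); n=np.array([-e[1],e[0]]); return [[*(c0+r*e+w*n),z] for r in(.0125,.021) for w in(-.005,.005)]
b=[]
for yaw in np.arange(-60,20,1.):
    h=cv2.convexHull(proj(C,box(yaw,.078)+box(yaw,.03)).astype(np.float32)); m=np.zeros(y.shape,np.uint8); cv2.fillConvexPoly(m,np.round(h*16).astype(np.int32),1,shift=4)
    b.append(((m>0)&y).sum()/((m>0)|y).sum())
b=np.array(b); print('key yaw',np.arange(-60,20,1.)[b.argsort()[::-1][:5]],b.max())
p=ray(C,(u.mean(),v.mean()),.077); print('yaw centroid',np.degrees(np.arctan2(*(p[:2]-c0)[::-1])),np.hypot(*(p[:2]-c0)))
# held spacer along tool y
M=R.from_rotvec(st['tool_rot']).as_matrix(); f=np.degrees(np.arctan2(M[1,2],M[0,2])); print('phi',f)
bl=((im[...,0].astype(int)>im[...,2].astype(int)+35)&(hsv[...,1]>110)).astype(np.float32)
best=[]
for oy in np.arange(-.012,.0121,.0005):
  for zt in(.018,.022,.026,.030):
    c=a[0]+M@[0,oy,0]
    h=cv2.convexHull(proj(C,np.r_[octa(c[0],c[1],f,a[0][2]+zt),octa(c[0],c[1],f,a[0][2]+zt-.036)]).astype(np.float32)); m=np.zeros(y.shape,np.uint8); cv2.fillConvexPoly(m,np.round(h*16).astype(np.int32),1,shift=4)
    best.append((abs(m[195:240,215:350]-bl[195:240,215:350]).sum(),oy,zt))
print([(int(q[0]),round(q[1],4),q[2]) for q in sorted(best)[:6]])
cv2.imwrite('pics/w2k.png',big)
print('seat in tool frame',(M.T@(np.array([*c0,.03])-a[0])).round(4))
E
python3 spin.py
```

```text
platter c [0.6373 0.0324] R 0.0612 69 69
key px 115 297.4695652173913 152.09565217391304 287 304 145 159
key yaw [-19. -18. -20. -15. -17.] 0.4523809523809524
yaw centroid -15.489133517521319 0.017052713773839396
phi 17.888366998569456
[(340, np.float64(-0.0035), 0.018), (341, np.float64(-0.0025), 0.022), (347, np.float64(-0.003), 0.022), (364, np.float64(-0.002), 0.026), (365, np.float64(-0.004), 0.018), (366, np.float64(-0.001), 0.03)]
seat in tool frame [ 0.154   0.0526 -0.001 ]
```

View pics/w2k.png

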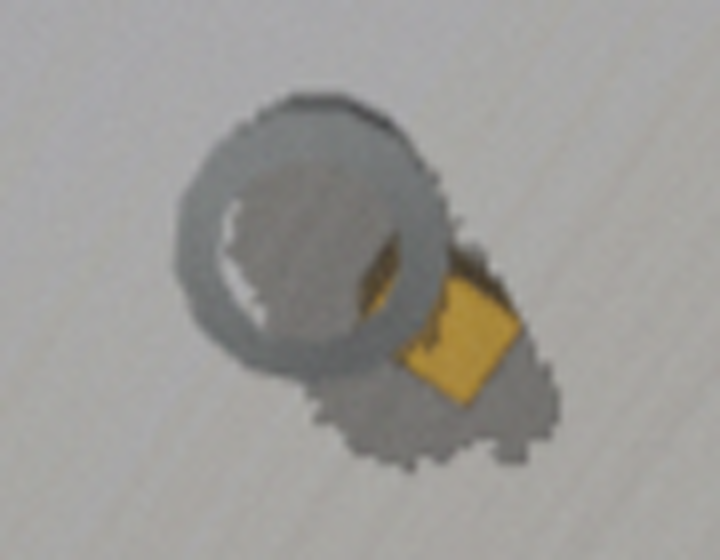

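View 7 (crop): the key's outer top corners are at crop (520,325) and (465,405), its near side corner at (400,358), and the shaft circle centre is at (312,235).

```bash
python3 -c "
from h import *
a=np.load('C2.npy');st=dict(position=a[0],tool_rot=a[1]); C=cam('wrist',st);M=R.from_rotvec(a[1]).as_matrix()
f=lambda x,y:((x+.5)/8-.5+240,(y+.5)/8-.5+110)
A=ray(C,f(520,325),.078);B=ray(C,f(465,405),.078);D=ray(C,f(400,358),.078);S=ray(C,f(312,235),.087);
e=B-A;print('outer',np.linalg.norm(e),'yaw',np.degrees(np.arctan2(e[0],-e[1])),np.degrees(np.arctan2(-e[0],e[1])))
e=B-D;print('side yaw',np.degrees(np.arctan2(e[1],e[0])),np.linalg.norm(e))
print('shaft',S); m=(A+B)/2-S;print('outer mid r',np.hypot(*m[:2]),np.degrees(np.arctan2(m[1],m[0])))
m=(A+B)/2-[.6373,.0324,0];print('vs platter',np.hypot(*m[:2]),np.degrees(np.arctan2(m[1],m[0])))
"
```

```text
outer 0.009042329402202587 yaw -16.102050976522364 163.89794902347765
side yaw -17.64911051722422 0.007570653863969359
shaft [0.63713593 0.03347299 0.087     ]
outer mid r 0.021013721041196264 -19.035853738369283
vs platter 0.020531150148618723 -16.353596851915018
```

```bash
python3 -c "
from h import *
go(.6362,.0350,.15,27.5)"
```

```text
t8.58 pos [ 0.6559 -0.0166  0.1836] phi 17.9 tilt 0.67 grip 0.688 F [-0.2  0.3 -1.7] q7 0.28
 shift now-frame (units) [ 1.35  2.2  -0.1 ]  after-turn frame [1.34 2.19 0.25]  rot units [-0.106 -0.007 -0.003] deg -9.6
```

>>> play_rows(targets=[{"claw": 1, "linear": [0, 0, 0], "rotation": [-0.05, -0.003, -0.001]}, {"claw": 1, "linear": [0, 0, 0], "rotation": [-0.05, -0.003, -0.001]}, {"claw": 1, "linear": [0, 0.7, 0.1], "rotation": [0, 0, 0]}, {"claw": 1, "linear": [0.4, 0.7, 0.1], "rotation": [0, 0, 0]}, {"claw": 1, "linear": [0.4, 0.7, 0.1], "rotation": [0, 0, 0]}, {"claw": 1, "linear": [0.4, 0, 0], "rotation": [0, 0, 0]}, {"claw": 1, "linear": [0, 0, 0], "rotation": [0, 0, 0]}])

```text
time: 9.17
position: [0.6331, 0.0296, 0.1501]
tool_rot: [-0.359, 1.547, 0.358]
ft_force: [-1.0, -1.1, -0.9]
grip_width: 0.684
```

```bash
python3 -c "
from h import *
go(.6362,.0350,.112,27.5)"
```

```text
t9.17 pos [0.6331 0.0296 0.1501] phi 26.2 tilt 0.36 grip 0.684 F [-1.  -1.1 -0.9] q7 0.34
 shift now-frame (units) [1.52 0.14 0.22]  after-turn frame [1.52 0.13 0.21]  rot units [-0.015 -0.004 -0.001] deg -1.3
```

>>> play_rows(targets=[{"claw": 1, "linear": [0.4, 0.1, 0.12], "rotation": [-0.015, -0.004, -0.001]}, {"claw": 1, "linear": [0.4, 0.03, 0.1], "rotation": [0, 0, 0]}, {"claw": 1, "linear": [0.4, 0, 0], "rotation": [0, 0, 0]}, {"claw": 1, "linear": [0.3, 0, 0], "rotation": [0, 0, 0]}, {"claw": 1, "linear": [0, 0, 0], "rotation": [0, 0, 0]}, {"claw": 1, "linear": [0, 0, 0], "rotation": [0, 0, 0]}])

```text
time: 9.67
position: [0.6361, 0.0304, 0.1103]
tool_rot: [-0.372, 1.54, 0.367]
ft_force: [0.4, -0.1, -0.8]
grip_width: 0.688
```

```bash
python3 -c "
from h import *
go(.6362,.0350,.112,27.5)"
```

```text
t9.67 pos [0.6361 0.0304 0.1103] phi 27.0 tilt 0.19 grip 0.688 F [ 0.4 -0.1 -0.8] q7 0.35
 shift now-frame (units) [-0.07  0.16  0.09]  after-turn frame [-0.07  0.16  0.09]  rot units [-0.006 -0.001  0.002] deg -0.5
```

>>> play_rows(targets=[{"claw": 1, "linear": [0, 0.16, 0.08], "rotation": [-0.006, 0, 0]}, {"claw": 1, "linear": [0, 0, 0], "rotation": [0, 0, 0]}])

```text
time: 9.83
position: [0.6364, 0.0342, 0.1104]
tool_rot: [-0.379, 1.539, 0.373]
ft_force: [-0.1, 1.0, -1.3]
grip_width: 0.69
```

```bash
python3 -c "
from h import *
s=get_state();go(.6362,.0350,.10,27.5,s)
im=get_image('wrist');cv2.imwrite('pics/w3.png',cv2.resize(im[180:420,160:400],(720,720))[:600])
"
```

```text
t9.83 pos [0.6364 0.0342 0.1104] phi 27.5 tilt 0.21 grip 0.690 F [-0.1  1.  -1.3] q7 0.35
 shift now-frame (units) [0.42 0.03 0.01]  after-turn frame [0.42 0.03 0.01]  rot units [-0.    -0.001  0.002] deg -0.0
```

View pics/w3.png

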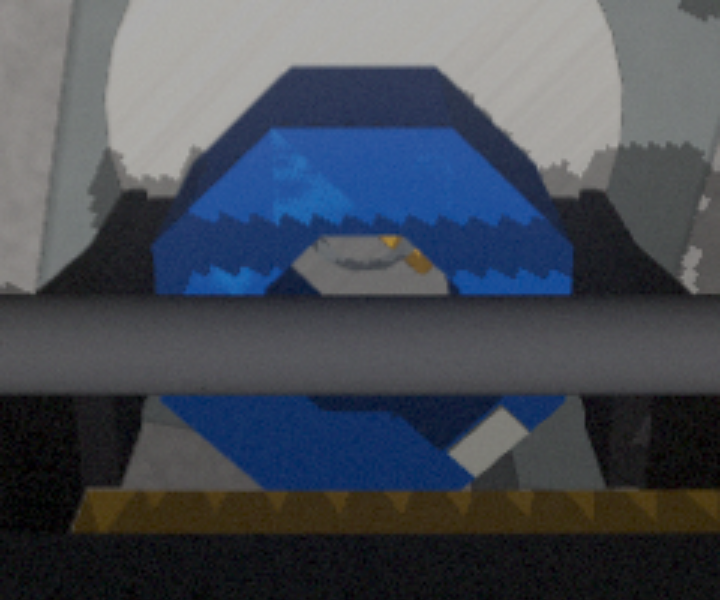

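View 8: the spindle tip shows through the bore, centred left to right, with the keyway on the key's side. Lowering gently while watching the force.

>>> play_rows(targets=[{"claw": 1, "linear": [0.15, 0.03, 0.01], "rotation": [0, 0, 0]}, {"claw": 1, "linear": [0.15, 0, 0], "rotation": [0, 0, 0]}, {"claw": 1, "linear": [0.15, 0, 0], "rotation": [0, 0, 0]}, {"claw": 1, "linear": [0.15, 0, 0], "rotation": [0, 0, 0]}, {"claw": 1, "linear": [0, 0, 0], "rotation": [0, 0, 0]}])

```text
time: 10.3
position: [0.6374, 0.0342, 0.0956]
tool_rot: [-0.379, 1.536, 0.371]
ft_force: [-0.1, -0.1, -1.5]
grip_width: 0.689
```

```bash
python3 -c "
from h import *
go(.6362,.0350,.042,27.5)"
```

```text
t10.30 pos [0.6374 0.0342 0.0956] phi 27.4 tilt 0.30 grip 0.689 F [-0.1 -0.1 -1.5] q7 0.34
 shift now-frame (units) [ 2.15  0.06 -0.03]  after-turn frame [ 2.15  0.05 -0.03]  rot units [-0.001  0.     0.003] deg -0.1
```

>>> play_rows(targets=[{"claw": 1, "linear": [0.15, 0.02, -0.02], "rotation": [0, 0, 0]}, {"claw": 1, "linear": [0.15, 0, 0], "rotation": [0, 0, 0]}, {"claw": 1, "linear": [0.15, 0, 0], "rotation": [0, 0, 0]}, {"claw": 1, "linear": [0.1, 0, 0], "rotation": [0, 0, 0]}])

```text
time: 10.63
position: [0.6368, 0.0344, 0.0808]
tool_rot: [-0.379, 1.536, 0.371]
ft_force: [0.7, 0.5, -0.2]
grip_width: 0.683
```

```bash
python3 -c "
from h import *
go(.6362,.0350,.042,27.5)"
```

```text
t10.63 pos [0.6368 0.0344 0.0808] phi 27.4 tilt 0.31 grip 0.683 F [ 0.7  0.5 -0.2] q7 0.34
 shift now-frame (units) [ 1.55  0.04 -0.01]  after-turn frame [ 1.55  0.03 -0.01]  rot units [-0.001  0.     0.003] deg -0.1
```

On the key with no force (TCP 0.081; key contact would have been at 0.090). Going down to the platter.

>>> play_rows(targets=[{"claw": 1, "linear": [0.2, 0.02, 0], "rotation": [0, 0, 0]}, {"claw": 1, "linear": [0.25, 0, 0], "rotation": [0, 0, 0]}, {"claw": 1, "linear": [0.25, 0, 0], "rotation": [0, 0, 0]}, {"claw": 1, "linear": [0.25, 0, 0], "rotation": [0, 0, 0]}, {"claw": 1, "linear": [0.2, 0, 0], "rotation": [0, 0, 0]}, {"claw": 1, "linear": [0.12, 0, 0], "rotation": [0, 0, 0]}, {"claw": 1, "linear": [0.08, 0, 0], "rotation": [0, 0, 0]}])

```text
time: 11.22
position: [0.6364, 0.0345, 0.0436]
tool_rot: [-0.379, 1.537, 0.371]
ft_force: [-6.0, -0.9, 18.4]
grip_width: 0.685
```

```bash
python3 -c "
from h import *
go(.6362,.0350,.042,27.5)"
```

```text
t11.22 pos [0.6364 0.0345 0.0436] phi 27.4 tilt 0.29 grip 0.685 F [-6.  -0.9 18.4] q7 0.34
 shift now-frame (units) [0.06 0.02 0.  ]  after-turn frame [0.06 0.02 0.  ]  rot units [-0.001 -0.     0.003] deg -0.1
```

The spacer is seated: 18 N contact at the expected height. Releasing, rising and moving to the reel.

>>> play_rows(targets=[{"claw": 0, "linear": [0, 0, 0], "rotation": [0, 0, 0]}, {"claw": 0, "linear": [0, 0, 0], "rotation": [0, 0, 0]}, {"claw": 0, "linear": [0, 0, 0], "rotation": [0, 0, 0]}, {"claw": 0, "linear": [-0.5, 0, 0], "rotation": [0, 0, 0]}, {"claw": 0, "linear": [-1, 0, 0], "rotation": [0, 0, 0]}, {"claw": 0, "linear": [-1, 0, 0], "rotation": [0, 0, 0]}, {"claw": 0, "linear": [-1, 0, 0], "rotation": [0, 0, 0]}, {"claw": 0, "linear": [-1, 0, 0], "rotation": [0, 0, 0]}, {"claw": 0, "linear": [-1, 0, 0], "rotation": [0, 0, 0]}, {"claw": 0, "linear": [-1, 0, 0], "rotation": [0, 0, 0]}])

```text
time: 12.05
position: [0.6327, 0.0351, 0.2115]
tool_rot: [-0.378, 1.546, 0.373]
ft_force: [0.7, 0.2, -1.0]
grip_width: 1.003
```

>>> play_rows(targets=[{"claw": 0, "linear": [-0.1, 0.42, -0.78], "rotation": [0, 0, 0]}, {"claw": 0, "linear": [-0.1, 0.42, -0.78], "rotation": [0, 0, 0]}, {"claw": 0, "linear": [-0.1, 0.42, -0.78], "rotation": [0, 0, 0]}, {"claw": 0, "linear": [0, 0.42, -0.78], "rotation": [0, 0, 0]}, {"claw": 0, "linear": [0, 0.42, -0.78], "rotation": [0, 0, 0]}, {"claw": 0, "linear": [0, 0.42, -0.78], "rotation": [0, 0, 0]}, {"claw": 0, "linear": [0, 0.42, -0.78], "rotation": [0, 0, 0]}, {"claw": 0, "linear": [0, 0.42, -0.78], "rotation": [0, 0, 0]}])

```text
time: 12.72
position: [0.4573, 0.0391, 0.2357]
tool_rot: [-0.38, 1.517, 0.368]
ft_force: [-0.3, -0.7, 0.4]
grip_width: 0.997
```

>>> play_rows(targets=[{"claw": 0, "linear": [0, 0, 0], "rotation": [0.08, 0, 0]}, {"claw": 0, "linear": [0, 0, 0], "rotation": [0.08, 0, 0]}, {"claw": 0, "linear": [0, 0, 0], "rotation": [0.08, 0, 0]}, {"claw": 0, "linear": [0, 0, 0], "rotation": [0.08, 0, 0]}, {"claw": 0, "linear": [0, 0, 0], "rotation": [0.08, 0, 0]}, {"claw": 0, "linear": [0, 0, 0], "rotation": [0.08, 0, 0]}, {"claw": 0, "linear": [0, 0, 0], "rotation": [0.08, 0, 0]}, {"claw": 0, "linear": [0, 0, 0], "rotation": [0.08, 0, 0]}])

```text
time: 13.38
position: [0.4525, 0.0403, 0.2462]
tool_rot: [0.416, 1.497, -0.407]
ft_force: [0.3, 0.3, -0.4]
grip_width: 1.001
```

```bash
python3 -c "
from h import *
go(.438,.038,.185,-29)"
```

```text
t13.38 pos [0.4525 0.0403 0.2462] phi -30.2 tilt 1.98 grip 1.001 F [ 0.3  0.3 -0.4] q7 -0.66
 shift now-frame (units) [ 2.43 -0.41 -0.53]  after-turn frame [ 2.45 -0.36 -0.46]  rot units [-0.013  0.02  -0.009] deg -1.2
```

>>> play_rows(targets=[{"claw": 0, "linear": [0.5, -0.1, -0.15], "rotation": [-0.013, 0.02, -0.009]}, {"claw": 0, "linear": [0.7, -0.1, -0.15], "rotation": [0, 0, 0]}, {"claw": 0, "linear": [0.7, -0.1, -0.15], "rotation": [0, 0, 0]}, {"claw": 0, "linear": [0.5, 0, 0], "rotation": [0, 0, 0]}, {"claw": 0, "linear": [0, 0, 0], "rotation": [0, 0, 0]}, {"claw": 0, "linear": [0, 0, 0], "rotation": [0, 0, 0]}])

```text
time: 13.88
position: [0.4386, 0.0393, 0.1858]
tool_rot: [0.382, 1.539, -0.382]
ft_force: [0.4, -0.2, -0.0]
grip_width: 1.001
```

```bash
python3 -c "
from h import *
s=get_state(); go(.438,.038,.185,-29,s)
im=get_image('wrist'); cv2.imwrite('pics/w4.png',im);np.save('C4.npy',np.array([s['position'],s['tool_rot']]))"
```

```text
t13.88 pos [0.4386 0.0393 0.1858] phi -27.9 tilt 0.12 grip 1.001 F [ 0.4 -0.2 -0. ] q7 -0.62
 shift now-frame (units) [ 0.03 -0.06  0.  ]  after-turn frame [ 0.03 -0.06  0.  ]  rot units [ 0.012 -0.001  0.   ] deg 1.1
```

View pics/w4.png

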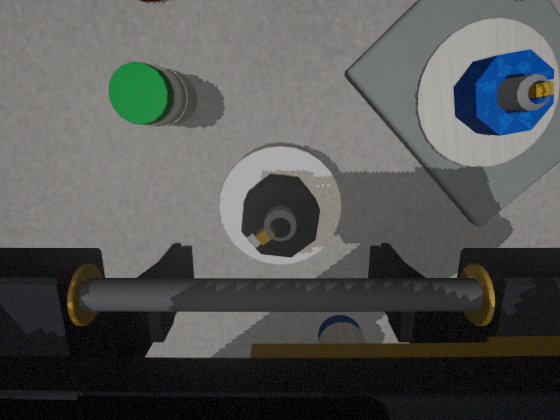

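View 9: the spacer sits flat on the platter. The reel's nose is at (281,222) with its key and stripe towards (252,241), lower left.

```bash
python3 -c "
from h import *
im=cv2.imread('pics/w4.png'); a=np.load('C4.npy'); C=cam('wrist',dict(position=a[0],tool_rot=a[1]))
p=ray(C,(281,225),.09);q=ray(C,(264,236.5),.092);r=ray(C,(252,241),.08)
for w in(q,r): d=w-p;print(p[:2],np.degrees(np.arctan2(d[1],d[0])),np.hypot(*d[:2]))
g=cv2.cvtColor(im,cv2.COLOR_BGR2GRAY); roi=g[165:262,232:330]; print(np.percentile(roi,[5,20,40,60]))
m=np.zeros(g.shape,np.uint8); m[165:262,232:330]=roi<62
m=cv2.morphologyEx(m,cv2.MORPH_OPEN,np.ones((3,3))); m=lit(m); h=cv2.convexHull(cv2.findContours(m,cv2.RETR_EXTERNAL,cv2.CHAIN_APPROX_NONE)[0][0]); m2=np.zeros_like(m);cv2.fillConvexPoly(m2,h,1)
print(m.sum(),m2.sum(),cv2.boundingRect(h))
for y0 in(-165,-150): print(fit(C,m2,(p[0],p[1],y0),.042,.08))
"
```

```text
[0.4337231  0.02982225] -174.43182424449552 0.015564629614043167
[0.4337231  0.02982225] -172.25378280616945 0.02864253033603692
[ 37.  41.  49. 132.]
3900 5057 (242, 174, 78, 83)
(array([ 4.33363545e-01,  3.07119557e-02, -1.69651504e+02]), np.float64(105.685546875))
(array([ 4.33455804e-01,  3.08041082e-02, -1.69423894e+02]), np.float64(104.62890625))
```

```bash
python3 -c "
from h import *
go(.4334,.0308,.050,-34.5)"
```

```text
t13.93 pos [0.4385 0.0393 0.1858] phi -27.9 tilt 0.13 grip 0.998 F [-1.   0.6  0.6] q7 -0.62
 shift now-frame (units) [ 5.43 -0.39 -0.01]  after-turn frame [ 5.43 -0.39  0.02]  rot units [ 0.073 -0.001  0.   ] deg 6.6
```

>>> play_rows(targets=[{"claw": 0, "linear": [0, 0, 0], "rotation": [0.073, 0, 0]}, {"claw": 0, "linear": [0.6, -0.2, 0], "rotation": [0, 0, 0]}, {"claw": 0, "linear": [0.8, -0.19, 0], "rotation": [0, 0, 0]}, {"claw": 0, "linear": [0.8, 0, 0], "rotation": [0, 0, 0]}, {"claw": 0, "linear": [0.8, 0, 0], "rotation": [0, 0, 0]}, {"claw": 0, "linear": [0.7, 0, 0], "rotation": [0, 0, 0]}, {"claw": 0, "linear": [0, 0, 0], "rotation": [0, 0, 0]}])

```text
time: 14.52
position: [0.4394, 0.0318, 0.0982]
tool_rot: [0.47, 1.511, -0.463]
ft_force: [-0.6, -1.2, -0.2]
grip_width: 0.996
```

```bash
python3 -c "
from h import *
go(.4334,.0308,.050,-34.5)"
```

```text
t14.52 pos [0.4394 0.0318 0.0982] phi -34.2 tilt 0.59 grip 0.996 F [-0.6 -1.2 -0.2] q7 -0.72
 shift now-frame (units) [ 1.93 -0.18 -0.19]  after-turn frame [ 1.93 -0.17 -0.18]  rot units [ 0.004  0.005 -0.005] deg 0.3
```

>>> play_rows(targets=[{"claw": 0, "linear": [0, -0.18, -0.18], "rotation": [0.004, 0.005, -0.005]}, {"claw": 0, "linear": [0.5, 0, 0], "rotation": [0, 0, 0]}, {"claw": 0, "linear": [0.5, 0, 0], "rotation": [0, 0, 0]}, {"claw": 0, "linear": [0.5, 0, 0], "rotation": [0, 0, 0]}, {"claw": 0, "linear": [0.3, 0, 0], "rotation": [0, 0, 0]}, {"claw": 0, "linear": [0, 0, 0], "rotation": [0, 0, 0]}])

```text
time: 15.02
position: [0.4381, 0.0309, 0.0604]
tool_rot: [0.471, 1.512, -0.468]
ft_force: [0.2, 0.2, -0.9]
grip_width: 1.0
```

```bash
python3 -c "
from h import *
go(.4334,.0308,.050,-34.5)"
```

```text
t15.02 pos [0.4381 0.0309 0.0604] phi -34.4 tilt 0.42 grip 1.000 F [ 0.2  0.2 -0.9] q7 -0.74
 shift now-frame (units) [ 0.41 -0.11 -0.16]  after-turn frame [ 0.42 -0.11 -0.15]  rot units [ 0.001  0.004 -0.003] deg 0.1
```

>>> play_rows(targets=[{"claw": 0, "linear": [0.1, -0.12, -0.18], "rotation": [0, 0.004, -0.003]}, {"claw": 0, "linear": [0.2, -0.02, -0.03], "rotation": [0, 0, 0]}, {"claw": 0, "linear": [0.12, -0.02, -0.03], "rotation": [0, 0, 0]}, {"claw": 0, "linear": [0, 0, 0], "rotation": [0, 0, 0]}])

```text
time: 15.35
position: [0.4325, 0.0311, 0.0525]
tool_rot: [0.47, 1.516, -0.469]
ft_force: [-0.3, 0.3, -0.2]
grip_width: 0.999
```

```bash
python3 -c "
from h import *
go(.4334,.0308,.050,-34.5)"
```

```text
t15.35 pos [0.4325 0.0311 0.0525] phi -34.4 tilt 0.18 grip 0.999 F [-0.3  0.3 -0.2] q7 -0.74
 shift now-frame (units) [0.1  0.01 0.04]  after-turn frame [0.1  0.01 0.04]  rot units [ 0.002  0.002 -0.001] deg 0.1
```

>>> play_rows(targets=[{"claw": 1, "linear": [0, 0, 0], "rotation": [0, 0, 0]}, {"claw": 1, "linear": [0, 0, 0], "rotation": [0, 0, 0]}, {"claw": 1, "linear": [0, 0, 0], "rotation": [0, 0, 0]}, {"claw": 1, "linear": [0, 0, 0], "rotation": [0, 0, 0]}, {"claw": 1, "linear": [0, 0, 0], "rotation": [0, 0, 0]}, {"claw": 1, "linear": [0, 0, 0], "rotation": [0, 0, 0]}], newtons=45)

```text
time: 15.85
position: [0.4333, 0.0312, 0.0535]
tool_rot: [0.47, 1.514, -0.468]
ft_force: [0.2, -0.5, -1.6]
grip_width: 0.685
```

>>> play_rows(targets=[{"claw": 1, "linear": [-0.4, 0, 0], "rotation": [0, 0, 0]}, {"claw": 1, "linear": [-0.9, 0, 0], "rotation": [0, 0, 0]}, {"claw": 1, "linear": [-0.9, 0, 0], "rotation": [0, 0, 0]}, {"claw": 1, "linear": [-0.9, 0, 0], "rotation": [0, 0, 0]}, {"claw": 1, "linear": [-0.9, 0, 0], "rotation": [0, 0, 0]}, {"claw": 1, "linear": [-0.9, 0, 0], "rotation": [0, 0, 0]}, {"claw": 1, "linear": [-0.9, 0, 0], "rotation": [0, 0, 0]}, {"claw": 1, "linear": [-0.9, 0, 0], "rotation": [0, 0, 0]}, {"claw": 1, "linear": [0, 0, 0], "rotation": [0, 0, 0]}])

```text
time: 16.6
position: [0.4245, 0.0308, 0.2253]
tool_rot: [0.466, 1.533, -0.474]
ft_force: [0.6, -0.9, -4.6]
grip_width: 0.689
```

```bash
python3 -c "
from h import *
go(.58,.0332,.24,117.5)"
```

```text
t16.60 pos [0.4245 0.0308 0.2253] phi -34.3 tilt 0.81 grip 0.689 F [ 0.6 -0.9 -4.6] q7 -0.70
 shift now-frame (units) [-0.68  3.58  5.08]  after-turn frame [-0.59 -5.56 -2.79]  rot units [-1.687 -0.01  -0.008] deg -151.8
```

>>> play_rows(targets=[{"claw": 1, "linear": [-0.08, 0.3, 0.4], "rotation": [0, -0.008, -0.006]}, {"claw": 1, "linear": [-0.08, 0.45, 0.64], "rotation": [0, 0, 0]}, {"claw": 1, "linear": [-0.08, 0.45, 0.64], "rotation": [0, 0, 0]}, {"claw": 1, "linear": [-0.08, 0.45, 0.64], "rotation": [0, 0, 0]}, {"claw": 1, "linear": [-0.08, 0.45, 0.64], "rotation": [0, 0, 0]}, {"claw": 1, "linear": [-0.08, 0.45, 0.64], "rotation": [0, 0, 0]}, {"claw": 1, "linear": [-0.08, 0.45, 0.64], "rotation": [0, 0, 0]}, {"claw": 1, "linear": [0, 0.3, 0.4], "rotation": [0, 0, 0]}])

```text
time: 17.27
position: [0.5638, 0.0334, 0.2288]
tool_rot: [0.45, 1.537, -0.489]
ft_force: [0.7, 0.4, -2.5]
grip_width: 0.686
```

>>> play_rows(targets=[{"claw": 1, "linear": [-0.05, 0, 0], "rotation": [-0.08, 0, 0]}, {"claw": 1, "linear": [-0.05, 0, 0], "rotation": [-0.08, 0, 0]}, {"claw": 1, "linear": [-0.05, 0, 0], "rotation": [-0.08, 0, 0]}, {"claw": 1, "linear": [-0.05, 0, 0], "rotation": [-0.08, 0, 0]}, {"claw": 1, "linear": [-0.05, 0, 0], "rotation": [-0.08, 0, 0]}, {"claw": 1, "linear": [-0.05, 0, 0], "rotation": [-0.08, 0, 0]}, {"claw": 1, "linear": [-0.05, 0, 0], "rotation": [-0.08, 0, 0]}, {"claw": 1, "linear": [-0.05, 0, 0], "rotation": [-0.08, 0, 0]}, {"claw": 1, "linear": [-0.05, 0, 0], "rotation": [-0.08, 0, 0]}, {"claw": 1, "linear": [-0.05, 0, 0], "rotation": [-0.08, 0, 0]}])

```text
time: 18.1
position: [0.5563, 0.0334, 0.22]
tool_rot: [-0.518, 1.569, 0.521]
ft_force: [-0.5, 0.1, -4.9]
grip_width: 0.68
```

```bash
python3 -c "
from h import *
go(.58,.0332,.24,117.5)"
```

```text
t18.10 pos [0.5563 0.0334 0.22  ] phi 37.7 tilt 3.42 grip 0.680 F [-0.5  0.1 -4.9] q7 0.50
 shift now-frame (units) [-0.85 -0.57  0.7 ]  after-turn frame [-0.8  -0.84 -0.45]  rot units [-0.886 -0.02  -0.036] deg -79.8
```

>>> play_rows(targets=[{"claw": 1, "linear": [-0.1, 0, 0], "rotation": [-0.08, -0.002, -0.0035]}, {"claw": 1, "linear": [-0.1, 0, 0], "rotation": [-0.08, -0.002, -0.0035]}, {"claw": 1, "linear": [-0.1, 0, 0], "rotation": [-0.08, -0.002, -0.0035]}, {"claw": 1, "linear": [-0.1, 0, 0], "rotation": [-0.08, -0.002, -0.0035]}, {"claw": 1, "linear": [-0.1, 0, 0], "rotation": [-0.08, -0.002, -0.0035]}, {"claw": 1, "linear": [-0.1, 0, 0], "rotation": [-0.08, -0.002, -0.0035]}, {"claw": 1, "linear": [-0.1, 0, 0], "rotation": [-0.08, -0.002, -0.0035]}, {"claw": 1, "linear": [-0.1, 0, 0], "rotation": [-0.08, -0.002, -0.0035]}, {"claw": 1, "linear": [-0.1, 0, 0], "rotation": [-0.08, -0.002, -0.0035]}, {"claw": 1, "linear": [-0.1, 0, 0], "rotation": [-0.08, -0.002, -0.0035]}])

```text
time: 18.93
position: [0.5459, 0.0336, 0.2261]
tool_rot: [-1.436, 1.053, 1.48]
ft_force: [-0.4, 0.1, -4.2]
grip_width: 0.682
```

```bash
python3 -c "
from h import *
go(.6371,.0332,.2,117.5)"
```

```text
t18.93 pos [0.5459 0.0336 0.2261] phi 109.3 tilt 1.86 grip 0.682 F [-0.4  0.1 -4.2] q7 1.75
 shift now-frame (units) [ 0.93 -3.47 -1.23]  after-turn frame [ 1.04 -3.23 -1.7 ]  rot units [-0.091  0.006 -0.02 ] deg -8.2
```

>>> play_rows(targets=[{"claw": 1, "linear": [0, 0, 0], "rotation": [-0.05, 0.004, -0.012]}, {"claw": 1, "linear": [0, 0, 0], "rotation": [-0.041, 0.002, -0.008]}, {"claw": 1, "linear": [0, -0.65, -0.34], "rotation": [0, 0, 0]}, {"claw": 1, "linear": [0.2, -0.65, -0.34], "rotation": [0, 0, 0]}, {"claw": 1, "linear": [0.2, -0.65, -0.34], "rotation": [0, 0, 0]}, {"claw": 1, "linear": [0.2, -0.65, -0.34], "rotation": [0, 0, 0]}, {"claw": 1, "linear": [0.2, -0.5, -0.3], "rotation": [0, 0, 0]}, {"claw": 1, "linear": [0.2, 0, 0], "rotation": [0, 0, 0]}, {"claw": 1, "linear": [0, 0, 0], "rotation": [0, 0, 0]}])

```text
time: 19.68
position: [0.6261, 0.0322, 0.1832]
tool_rot: [-1.547, 0.948, 1.585]
ft_force: [-0.4, -0.1, -4.4]
grip_width: 0.687
```

```bash
python3 -c "
from h import *
go(.6371,.0332,.16,117.5)"
```

```text
t19.68 pos [0.6261 0.0322 0.1832] phi 118.3 tilt 1.44 grip 0.687 F [-0.4 -0.1 -4.4] q7 1.88
 shift now-frame (units) [ 0.92 -0.43 -0.18]  after-turn frame [ 0.93 -0.41 -0.17]  rot units [ 0.009  0.007 -0.014] deg 0.8
```

>>> play_rows(targets=[{"claw": 1, "linear": [0.1, -0.3, -0.12], "rotation": [0.009, 0.008, -0.015]}, {"claw": 1, "linear": [0.2, -0.13, -0.06], "rotation": [0, 0, 0]}, {"claw": 1, "linear": [0.2, 0, 0], "rotation": [0, 0, 0]}, {"claw": 1, "linear": [0, 0, 0], "rotation": [0, 0, 0]}, {"claw": 1, "linear": [0, 0, 0], "rotation": [0, 0, 0]}])

```text
time: 20.1
position: [0.6321, 0.0331, 0.1654]
tool_rot: [-1.548, 0.949, 1.562]
ft_force: [-0.3, -0.2, -4.2]
grip_width: 0.688
```

```bash
python3 -c "
from h import *
go(.6371,.0332,.152,117.5)"
```

```text
t20.10 pos [0.6321 0.0331 0.1654] phi 117.5 tilt 0.54 grip 0.688 F [-0.3 -0.2 -4.2] q7 1.86
 shift now-frame (units) [ 0.53 -0.18 -0.09]  after-turn frame [ 0.54 -0.18 -0.09]  rot units [ 0.     0.002 -0.006] deg 0.0
```

>>> play_rows(targets=[{"claw": 1, "linear": [0.1, -0.18, -0.09], "rotation": [0, 0.003, -0.008]}, {"claw": 1, "linear": [0.1, -0.02, -0.01], "rotation": [0, 0, 0]}, {"claw": 1, "linear": [0.1, 0, 0], "rotation": [0, 0, 0]}, {"claw": 1, "linear": [0, 0, 0], "rotation": [0, 0, 0]}])

```text
time: 20.43
position: [0.6377, 0.0331, 0.158]
tool_rot: [-1.557, 0.939, 1.549]
ft_force: [-0.0, -0.2, -3.7]
grip_width: 0.686
```

```bash
python3 -c "
from h import *
s=get_state();go(.6371,.0332,.15,117.5,s); im=get_image('wrist'); cv2.imwrite('pics/w5.png',im)
np.save('C5.npy',np.array([s['position'],s['tool_rot']]))"
```

```text
t20.43 pos [0.6377 0.0331 0.158 ] phi 117.5 tilt 0.32 grip 0.686 F [-0.  -0.2 -3.7] q7 1.86
 shift now-frame (units) [0.32 0.02 0.02]  after-turn frame [0.32 0.02 0.02]  rot units [ 0.    -0.002  0.003] deg 0.0
```

View pics/w5.png

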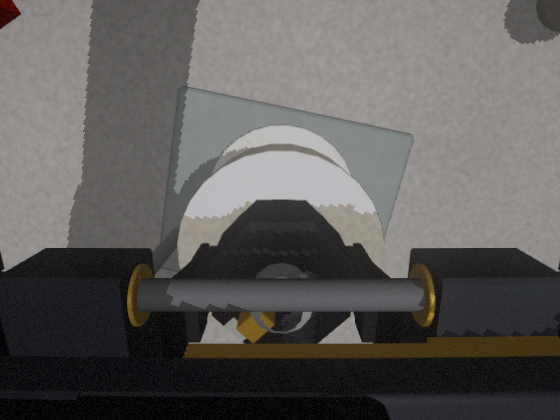

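View 10: the reel is held level over the platter, with its key at lower left, 135° from the jaw axis as planned. Lowering.

>>> play_rows(targets=[{"claw": 1, "linear": [0.15, 0.01, 0.01], "rotation": [0, 0, 0]}, {"claw": 1, "linear": [0.15, -0.01, -0.01], "rotation": [0, 0, 0]}, {"claw": 1, "linear": [0.15, -0.01, -0.01], "rotation": [0, 0, 0]}, {"claw": 1, "linear": [0.15, -0.01, -0.01], "rotation": [0, 0, 0]}, {"claw": 1, "linear": [0.1, 0, 0], "rotation": [0, 0, 0]}, {"claw": 1, "linear": [0, 0, 0], "rotation": [0, 0, 0]}])

```text
time: 20.98
position: [0.6386, 0.0328, 0.1397]
tool_rot: [-1.557, 0.939, 1.548]
ft_force: [-1.0, -0.1, -4.3]
grip_width: 0.682
```

```bash
python3 -c "
from h import *
go(.6371,.0332,.12,117.5)"
```

```text
t20.98 pos [0.6386 0.0328 0.1397] phi 117.5 tilt 0.33 grip 0.682 F [-1.  -0.1 -4.3] q7 1.85
 shift now-frame (units) [0.79 0.05 0.04]  after-turn frame [0.79 0.05 0.04]  rot units [ 0.    -0.002  0.003] deg 0.0
```

Over the spindle tip with no contact force. Next is the key.

>>> play_rows(targets=[{"claw": 1, "linear": [0.1, 0.05, 0.03], "rotation": [0, 0, 0]}, {"claw": 1, "linear": [0.12, 0, 0], "rotation": [0, 0, 0]}, {"claw": 1, "linear": [0.12, 0, 0], "rotation": [0, 0, 0]}, {"claw": 1, "linear": [0.12, 0, 0], "rotation": [0, 0, 0]}, {"claw": 1, "linear": [0, 0, 0], "rotation": [0, 0, 0]}])

```text
time: 21.4
position: [0.6371, 0.033, 0.1265]
tool_rot: [-1.557, 0.939, 1.548]
ft_force: [-1.1, 1.0, -4.5]
grip_width: 0.688
```

```bash
python3 -c "
from h import *
go(.6371,.0332,.12,117.5)"
```

```text
t21.40 pos [0.6371 0.033  0.1265] phi 117.5 tilt 0.34 grip 0.688 F [-1.1  1.  -4.5] q7 1.85
 shift now-frame (units) [ 0.26 -0.    0.01]  after-turn frame [ 0.26 -0.    0.01]  rot units [ 0.    -0.002  0.003] deg 0.0
```

>>> play_rows(targets=[{"claw": 1, "linear": [0.1, 0, 0], "rotation": [0, 0, 0]}, {"claw": 1, "linear": [0.1, 0, 0], "rotation": [0, 0, 0]}, {"claw": 1, "linear": [0.08, 0, 0], "rotation": [0, 0, 0]}, {"claw": 1, "linear": [0.08, 0, 0], "rotation": [0, 0, 0]}])

```text
time: 21.73
position: [0.6381, 0.0333, 0.1195]
tool_rot: [-1.558, 0.938, 1.546]
ft_force: [-5.9, -1.3, 14.5]
grip_width: 0.684
```

```bash
python3 -c "
from h import *
go(.6371,.0332,.12,117.5)"
```

```text
t21.73 pos [0.6381 0.0333 0.1195] phi 117.5 tilt 0.46 grip 0.684 F [-5.9 -1.3 14.5] q7 1.85
 shift now-frame (units) [-0.02  0.04  0.01]  after-turn frame [-0.02  0.04  0.01]  rot units [ 0.    -0.002  0.005] deg 0.0
```

The reel is home: contact at 0.1195, exactly the predicted height. Releasing and going to the knob.

>>> play_rows(targets=[{"claw": 0, "linear": [0, 0, 0], "rotation": [0, 0, 0]}, {"claw": 0, "linear": [0, 0, 0], "rotation": [0, 0, 0]}, {"claw": 0, "linear": [0, 0, 0], "rotation": [0, 0, 0]}, {"claw": 0, "linear": [-0.5, 0, 0], "rotation": [0, 0, 0]}, {"claw": 0, "linear": [-1, 0, 0], "rotation": [0, 0, 0]}, {"claw": 0, "linear": [-1, 0, 0], "rotation": [0, 0, 0]}, {"claw": 0, "linear": [-1, 0, 0], "rotation": [0, 0, 0]}, {"claw": 0, "linear": [-1, 0, 0], "rotation": [0, 0, 0]}, {"claw": 0, "linear": [-0.5, 0, 0], "rotation": [0, 0, 0]}])

```text
time: 22.48
position: [0.6374, 0.0336, 0.2541]
tool_rot: [-1.561, 0.935, 1.544]
ft_force: [-0.1, 0.7, 0.4]
grip_width: 0.997
```

>>> play_rows(targets=[{"claw": 0, "linear": [0, 0.21, 0.95], "rotation": [0, 0, 0]}, {"claw": 0, "linear": [0, 0.21, 0.95], "rotation": [0, 0, 0]}, {"claw": 0, "linear": [0, 0.21, 0.95], "rotation": [0, 0, 0]}, {"claw": 0, "linear": [0, 0.21, 0.95], "rotation": [0, 0, 0]}, {"claw": 0, "linear": [0, 0.21, 0.95], "rotation": [0, 0, 0]}, {"claw": 0, "linear": [0, 0.21, 0.95], "rotation": [0, 0, 0]}, {"claw": 0, "linear": [0, 0.21, 0.95], "rotation": [0, 0, 0]}, {"claw": 0, "linear": [0, 0.21, 0.95], "rotation": [0, 0, 0]}, {"claw": 0, "linear": [0, 0.21, 0.95], "rotation": [0, 0, 0]}, {"claw": 0, "linear": [0, 0.21, 0.95], "rotation": [0, 0, 0]}])

```text
time: 23.32
position: [0.4843, 0.2235, 0.2692]
tool_rot: [-1.571, 0.926, 1.509]
ft_force: [0.8, 0.4, 0.1]
grip_width: 1.005
```

```bash
python3 -c "
from h import *
go(.433,.274,.155,115)"
```

```text
t23.32 pos [0.4843 0.2235 0.2692] phi 116.9 tilt 2.33 grip 1.005 F [0.8 0.4 0.1] q7 1.52
 shift now-frame (units) [4.48 1.08 2.81]  after-turn frame [4.57 1.01 2.7 ]  rot units [ 0.021 -0.011  0.024] deg 1.9
```

>>> play_rows(targets=[{"claw": 0, "linear": [0.6, 0.16, 0.45], "rotation": [0.021, -0.011, 0.024]}, {"claw": 0, "linear": [0.75, 0.18, 0.45], "rotation": [0, 0, 0]}, {"claw": 0, "linear": [0.75, 0.18, 0.45], "rotation": [0, 0, 0]}, {"claw": 0, "linear": [0.75, 0.18, 0.45], "rotation": [0, 0, 0]}, {"claw": 0, "linear": [0.75, 0.18, 0.45], "rotation": [0, 0, 0]}, {"claw": 0, "linear": [0.75, 0.13, 0.45], "rotation": [0, 0, 0]}, {"claw": 0, "linear": [0, 0, 0], "rotation": [0, 0, 0]}, {"claw": 0, "linear": [0, 0, 0], "rotation": [0, 0, 0]}])

```text
time: 23.98
position: [0.4297, 0.2864, 0.1689]
tool_rot: [-1.537, 0.947, 1.519]
ft_force: [0.9, 0.4, 0.4]
grip_width: 1.003
```

```bash
python3 -c "
from h import *
s=get_state();go(.433,.274,.155,115,s); im=get_image('wrist'); cv2.imwrite('pics/w6.png',im)
s2=get_state();print(s2['position']-s['position']);np.save('C6.npy',np.array([s['position'],s['tool_rot']]))"
```

```text
t23.98 pos [0.4297 0.2864 0.1689] phi 115.7 tilt 1.01 grip 1.003 F [0.9 0.4 0.4] q7 1.33
 shift now-frame (units) [ 0.55  0.11 -0.5 ]  after-turn frame [ 0.56  0.09 -0.5 ]  rot units [ 0.008 -0.     0.011] deg 0.7
[-1.11428922e-04  9.47895118e-05  6.48195680e-05]
```

View pics/w6.png

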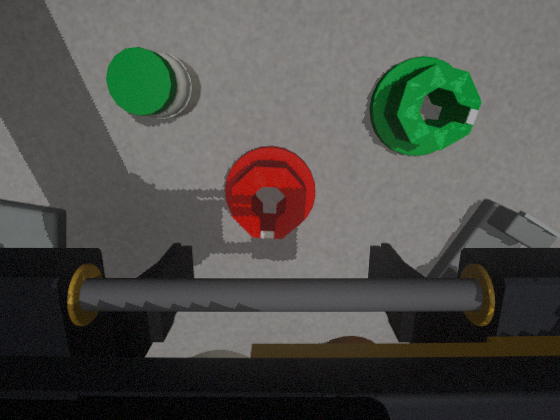

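View 11: the red knob's flange is centred near (270,192), its bore is at (268,203) and its keyway stripe at (267,235), pointing straight down in the image. The green decoy is at (425,105).

```bash
python3 - <<'E'
from h import *
im=cv2.imread('pics/w6.png'); a=np.load('C6.npy'); C=cam('wrist',dict(position=a[0],tool_rot=a[1]))
b,g,r=[im[...,i].astype(int) for i in range(3)]
m=((r>g+45)&(r>b+45)); m[:,:215]=0;m[:,330:]=0;m[:140]=0;m[246:]=0
m=lit(cv2.morphologyEx(m.astype(np.uint8),cv2.MORPH_CLOSE,np.ones((5,5))));print(m.sum())
t=np.linspace(0,2*np.pi,60)
def mk(p,up=4):
    o=np.zeros((m.shape[0]*up,m.shape[1]*up),np.uint8)
    f=np.vstack([np.c_[p[0]+.042*np.cos(t),p[1]+.042*np.sin(t),np.full(60,z)] for z in(0,.012)])
    for P in(f,np.r_[octa(p[0],p[1],p[2]*1000,.012),octa(p[0],p[1],p[2]*1000,.05)]):
        cv2.fillConvexPoly(o,np.round(cv2.convexHull((proj(C,P)*up+1.5).astype(np.float32))*16).astype(np.int32),1,shift=4)
    return o
M=cv2.resize(m,None,fx=4,fy=4,interpolation=cv2.INTER_NEAREST)
pb=ray(C,(268.5,203),.05);ps=ray(C,(267,235),.05);d=ps-pb;yaw=np.degrees(np.arctan2(d[1],d[0]));print(pb,yaw,np.hypot(*d[:2]))
p=np.array([pb[0],pb[1],yaw/1000]);S=np.vstack([p,p+[.004,0,0],p+[0,.004,0],p+[0,0,.006]])
q=minimize(lambda p:(mk(p)!=M).sum()/16,p,method='Nelder-Mead',options=dict(initial_simplex=S,xatol=1e-5,fatol=.3))
print(q.x*[1,1,1000],q.fun)
x,y,w=q.x; w*=1000
e=ps[:2]-[x,y];print('stripe yaw from fit centre',np.degrees(np.arctan2(e[1],e[0])),np.hypot(*e))
go(x,y,.02,yaw+90)
E
```

```text
6382
[0.43525702 0.27786455 0.05      ] 22.60127232720354 0.02786766307354848
[ 0.43613837  0.27792269 22.9463828 ] 261.25
stripe yaw from fit centre 23.205416378718173 0.027033157910524713
t24.03 pos [0.4296 0.2865 0.169 ] phi 115.7 tilt 1.00 grip 0.998 F [-0.1 -0.1  0.1] q7 1.33
 shift now-frame (units) [ 5.96  0.02 -0.42]  after-turn frame [ 5.96 -0.11 -0.42]  rot units [0.035 0.    0.011] deg 3.1
```

>>> play_rows(targets=[{"claw": 0, "linear": [0, -0.04, -0.2], "rotation": [0.03, 0, 0.011]}, {"claw": 0, "linear": [0.6, -0.04, -0.22], "rotation": [0, 0, 0]}, {"claw": 0, "linear": [0.8, 0, 0], "rotation": [0, 0, 0]}, {"claw": 0, "linear": [0.8, 0, 0], "rotation": [0, 0, 0]}, {"claw": 0, "linear": [0.8, 0, 0], "rotation": [0, 0, 0]}, {"claw": 0, "linear": [0.8, 0, 0], "rotation": [0, 0, 0]}, {"claw": 0, "linear": [0, 0, 0], "rotation": [0, 0, 0]}])

```text
time: 24.62
position: [0.451, 0.2763, 0.0851]
tool_rot: [-1.498, 0.98, 1.472]
ft_force: [-0.5, -0.2, -0.7]
grip_width: 0.997
```

```bash
python3 -c "
from h import *
go(.4359,.2779,.022,113)"
```

```text
t24.62 pos [0.451  0.2763 0.0851] phi 112.3 tilt 1.34 grip 0.997 F [-0.5 -0.2 -0.7] q7 1.24
 shift now-frame (units) [2.51 0.59 0.29]  after-turn frame [2.53 0.53 0.29]  rot units [-0.008 -0.002  0.015] deg -0.7
```

>>> play_rows(targets=[{"claw": 0, "linear": [0, 0.35, 0.18], "rotation": [-0.008, -0.002, 0.015]}, {"claw": 0, "linear": [0.4, 0.3, 0.15], "rotation": [0, 0, 0]}, {"claw": 0, "linear": [0.5, 0.08, 0.04], "rotation": [0, 0, 0]}, {"claw": 0, "linear": [0.5, 0.08, 0.04], "rotation": [0, 0, 0]}, {"claw": 0, "linear": [0.4, 0.08, 0.04], "rotation": [0, 0, 0]}, {"claw": 0, "linear": [0, 0, 0], "rotation": [0, 0, 0]}])

```text
time: 25.12
position: [0.4296, 0.2795, 0.0439]
tool_rot: [-1.499, 0.985, 1.492]
ft_force: [-0.5, -0.2, 0.0]
grip_width: 1.003
```

```bash
python3 -c "
from h import *
go(.4359,.2779,.022,113)"
```

```text
t25.12 pos [0.4296 0.2795 0.0439] phi 112.9 tilt 0.49 grip 1.003 F [-0.5 -0.2  0. ] q7 1.21
 shift now-frame (units) [ 0.88 -0.2  -0.16]  after-turn frame [ 0.88 -0.21 -0.16]  rot units [-0.001  0.001  0.005] deg -0.1
```

>>> play_rows(targets=[{"claw": 0, "linear": [0.1, -0.2, -0.15], "rotation": [0, 0, 0.005]}, {"claw": 0, "linear": [0.25, 0, 0], "rotation": [0, 0, 0]}, {"claw": 0, "linear": [0.25, 0.02, 0.01], "rotation": [0, 0, 0]}, {"claw": 0, "linear": [0.25, 0.02, 0.01], "rotation": [0, 0, 0]}, {"claw": 0, "linear": [0.1, 0, 0], "rotation": [0, 0, 0]}, {"claw": 0, "linear": [0, 0, 0], "rotation": [0, 0, 0]}])

```text
time: 25.62
position: [0.4364, 0.2786, 0.0189]
tool_rot: [-1.497, 0.991, 1.496]
ft_force: [-0.2, 0.5, 0.0]
grip_width: 0.999
```

```bash
python3 -c "
from h import *
go(.4359,.2779,.022,113)"
```

```text
t25.62 pos [0.4364 0.2786 0.0189] phi 112.9 tilt 0.14 grip 0.999 F [-0.2  0.5  0. ] q7 1.19
 shift now-frame (units) [-0.12  0.03 -0.02]  after-turn frame [-0.12  0.03 -0.02]  rot units [-0.001  0.001  0.001] deg -0.1
```

>>> play_rows(targets=[{"claw": 1, "linear": [0, 0, 0], "rotation": [0, 0, 0]}, {"claw": 1, "linear": [0, 0, 0], "rotation": [0, 0, 0]}, {"claw": 1, "linear": [0, 0, 0], "rotation": [0, 0, 0]}, {"claw": 1, "linear": [0, 0, 0], "rotation": [0, 0, 0]}, {"claw": 1, "linear": [0, 0, 0], "rotation": [0, 0, 0]}, {"claw": 1, "linear": [0, 0, 0], "rotation": [0, 0, 0]}], newtons=40)

```text
time: 26.12
position: [0.4367, 0.2788, 0.0193]
tool_rot: [-1.497, 0.99, 1.496]
ft_force: [0.2, -0.2, -1.5]
grip_width: 0.686
```

```bash
python3 -c "
from h import *
go(.4359,.2779,.022,113)"
```

```text
t26.12 pos [0.4367 0.2788 0.0193] phi 112.9 tilt 0.18 grip 0.686 F [ 0.2 -0.2 -1.5] q7 1.19
 shift now-frame (units) [-0.11  0.04 -0.02]  after-turn frame [-0.11  0.04 -0.02]  rot units [-0.001  0.001  0.002] deg -0.1
```

>>> play_rows(targets=[{"claw": 1, "linear": [-0.4, 0, 0], "rotation": [0, 0, 0]}, {"claw": 1, "linear": [-1, 0, 0], "rotation": [0, 0, 0]}, {"claw": 1, "linear": [-1, 0, 0], "rotation": [0, 0, 0]}, {"claw": 1, "linear": [-1, 0, 0], "rotation": [0, 0, 0]}, {"claw": 1, "linear": [-1, 0, 0], "rotation": [0, 0, 0]}, {"claw": 1, "linear": [-1, 0, 0], "rotation": [0, 0, 0]}, {"claw": 1, "linear": [-1, 0, 0], "rotation": [0, 0, 0]}, {"claw": 1, "linear": [-1, 0, 0], "rotation": [0, 0, 0]}, {"claw": 1, "linear": [-1, 0, 0], "rotation": [0, 0, 0]}, {"claw": 1, "linear": [-1, 0, 0], "rotation": [0, 0, 0]}])

```text
time: 26.95
position: [0.4299, 0.2761, 0.2637]
tool_rot: [-1.497, 1.0, 1.507]
ft_force: [-1.1, 1.3, -0.5]
grip_width: 0.686
```

```bash
python3 -c "
from h import *
go(.6371,.0332,.25,72.5)"
```

```text
t26.95 pos [0.4299 0.2761 0.2637] phi 113.1 tilt 0.60 grip 0.686 F [-1.1  1.3 -0.5] q7 1.34
 shift now-frame (units) [  0.5   -3.81 -12.19]  after-turn frame [  0.55 -10.83  -6.77]  rot units [ 0.451 -0.002 -0.006] deg 40.6
```

>>> play_rows(targets=[{"claw": 1, "linear": [0, -0.2, -0.6], "rotation": [0, 0, -0.006]}, {"claw": 1, "linear": [0, -0.31, -1], "rotation": [0, 0, 0]}, {"claw": 1, "linear": [0, -0.31, -1], "rotation": [0, 0, 0]}, {"claw": 1, "linear": [0, -0.31, -1], "rotation": [0, 0, 0]}, {"claw": 1, "linear": [0, -0.31, -1], "rotation": [0, 0, 0]}, {"claw": 1, "linear": [0, -0.31, -1], "rotation": [0, 0, 0]}, {"claw": 1, "linear": [0, -0.31, -1], "rotation": [0, 0, 0]}, {"claw": 1, "linear": [0, -0.31, -1], "rotation": [0, 0, 0]}, {"claw": 1, "linear": [0, -0.31, -1], "rotation": [0, 0, 0]}, {"claw": 1, "linear": [0, -0.31, -1], "rotation": [0, 0, 0]}])

```text
time: 27.78
position: [0.5962, 0.0904, 0.2821]
tool_rot: [-1.519, 0.959, 1.502]
ft_force: [0.4, 1.1, -0.4]
grip_width: 0.686
```

>>> play_rows(targets=[{"claw": 1, "linear": [0, 0, 0], "rotation": [0.075, 0, 0]}, {"claw": 1, "linear": [0, 0, 0], "rotation": [0.075, 0, 0]}, {"claw": 1, "linear": [0, 0, 0], "rotation": [0.075, 0, 0]}, {"claw": 1, "linear": [0, 0, 0], "rotation": [0.075, 0, 0]}, {"claw": 1, "linear": [0, 0, 0], "rotation": [0.075, 0, 0]}, {"claw": 1, "linear": [0, 0, 0], "rotation": [0.07, 0, 0]}, {"claw": 1, "linear": [0, 0, 0], "rotation": [0, 0, 0]}])

```text
time: 28.37
position: [0.5982, 0.0803, 0.2841]
tool_rot: [-0.972, 1.325, 0.967]
ft_force: [0.6, 0.4, -1.0]
grip_width: 0.687
```

```bash
python3 -c "
from h import *
go(.6385,.0329,.215,72.5)"
```

```text
t28.37 pos [0.5982 0.0803 0.2841] phi 71.8 tilt 1.01 grip 0.687 F [ 0.6  0.4 -1. ] q7 1.03
 shift now-frame (units) [ 2.77 -2.09 -1.33]  after-turn frame [ 2.76 -2.11 -1.32]  rot units [-0.008  0.008  0.008] deg -0.7
```

>>> play_rows(targets=[{"claw": 1, "linear": [0, -0.5, -0.3], "rotation": [-0.008, 0.008, 0.008]}, {"claw": 1, "linear": [0.3, -0.55, -0.35], "rotation": [0, 0, 0]}, {"claw": 1, "linear": [0.5, -0.55, -0.35], "rotation": [0, 0, 0]}, {"claw": 1, "linear": [0.5, -0.5, -0.32], "rotation": [0, 0, 0]}, {"claw": 1, "linear": [0.5, 0, 0], "rotation": [0, 0, 0]}, {"claw": 1, "linear": [0.5, 0, 0], "rotation": [0, 0, 0]}, {"claw": 1, "linear": [0.3, 0, 0], "rotation": [0, 0, 0]}, {"claw": 1, "linear": [0, 0, 0], "rotation": [0, 0, 0]}])

```text
time: 29.03
position: [0.6413, 0.025, 0.211]
tool_rot: [-0.989, 1.337, 0.991]
ft_force: [-1.1, -0.3, -1.1]
grip_width: 0.685
```

```bash
python3 -c "
from h import *
go(.6385,.0329,.195,72.5)"
```

```text
t29.03 pos [0.6413 0.025  0.211 ] phi 73.1 tilt 0.16 grip 0.685 F [-1.1 -0.3 -1.1] q7 1.12
 shift now-frame (units) [0.64 0.2  0.27]  after-turn frame [0.64 0.2  0.27]  rot units [ 0.007 -0.001 -0.002] deg 0.6
```

>>> play_rows(targets=[{"claw": 1, "linear": [0.1, 0.18, 0.25], "rotation": [0.007, 0, 0]}, {"claw": 1, "linear": [0.2, 0.03, 0.03], "rotation": [0, 0, 0]}, {"claw": 1, "linear": [0.2, 0, 0], "rotation": [0, 0, 0]}, {"claw": 1, "linear": [0.1, 0, 0], "rotation": [0, 0, 0]}, {"claw": 1, "linear": [0, 0, 0], "rotation": [0, 0, 0]}])

```text
time: 29.45
position: [0.638, 0.0338, 0.194]
tool_rot: [-0.98, 1.341, 0.984]
ft_force: [0.1, 0.3, -1.2]
grip_width: 0.689
```

```bash
python3 -c "
from h import *
go(.6385,.0329,.185,72.5)"
```

```text
t29.45 pos [0.638  0.0338 0.194 ] phi 72.5 tilt 0.21 grip 0.689 F [ 0.1  0.3 -1.2] q7 1.10
 shift now-frame (units) [ 0.36 -0.03 -0.03]  after-turn frame [ 0.36 -0.03 -0.03]  rot units [ 0.    -0.    -0.002] deg 0.0
```

>>> play_rows(targets=[{"claw": 1, "linear": [0.15, -0.03, -0.03], "rotation": [0, 0, 0]}, {"claw": 1, "linear": [0.15, 0, 0], "rotation": [0, 0, 0]}, {"claw": 1, "linear": [0.15, 0, 0], "rotation": [0, 0, 0]}, {"claw": 1, "linear": [0.12, 0, 0], "rotation": [0, 0, 0]}, {"claw": 1, "linear": [0, 0, 0], "rotation": [0, 0, 0]}])

```text
time: 29.87
position: [0.6393, 0.0333, 0.18]
tool_rot: [-0.982, 1.338, 0.983]
ft_force: [-0.7, -0.6, -1.2]
grip_width: 0.688
```

```bash
python3 -c "
from h import *
go(.6385,.0329,.165,72.5)"
```

```text
t29.87 pos [0.6393 0.0333 0.18  ] phi 72.6 tilt 0.03 grip 0.688 F [-0.7 -0.6 -1.2] q7 1.10
 shift now-frame (units) [ 0.6   0.02 -0.03]  after-turn frame [ 0.6   0.02 -0.03]  rot units [ 0.001  0.    -0.   ] deg 0.1
```

>>> play_rows(targets=[{"claw": 1, "linear": [0.1, 0.03, -0.02], "rotation": [0, 0, 0]}, {"claw": 1, "linear": [0.12, 0, 0], "rotation": [0, 0, 0]}, {"claw": 1, "linear": [0.12, 0, 0], "rotation": [0, 0, 0]}, {"claw": 1, "linear": [0, 0, 0], "rotation": [0, 0, 0]}])

```text
time: 30.2
position: [0.6384, 0.0329, 0.1707]
tool_rot: [-0.982, 1.338, 0.982]
ft_force: [0.6, 0.7, -1.7]
grip_width: 0.691
```

```bash
python3 -c "
from h import *
go(.6385,.0329,.165,72.5)"
```

```text
t30.20 pos [0.6384 0.0329 0.1707] phi 72.6 tilt 0.02 grip 0.691 F [ 0.6  0.7 -1.7] q7 1.09
 shift now-frame (units) [ 0.23 -0.    0.  ]  after-turn frame [ 0.23 -0.    0.  ]  rot units [ 0.001  0.    -0.   ] deg 0.1
```

Past the nose key without force. Down to the core.

>>> play_rows(targets=[{"claw": 1, "linear": [0.1, 0, 0], "rotation": [0, 0, 0]}, {"claw": 1, "linear": [0.1, 0, 0], "rotation": [0, 0, 0]}, {"claw": 1, "linear": [0.07, 0, 0], "rotation": [0, 0, 0]}, {"claw": 1, "linear": [0.07, 0, 0], "rotation": [0, 0, 0]}])

```text
time: 30.53
position: [0.6392, 0.0328, 0.1653]
tool_rot: [-0.983, 1.336, 0.98]
ft_force: [-4.2, 0.3, 8.7]
grip_width: 0.686
```

```bash
python3 -c "
from h import *
go(.6385,.0329,.165,72.5)"
```

```text
t30.53 pos [0.6392 0.0328 0.1653] phi 72.5 tilt 0.15 grip 0.686 F [-4.2  0.3  8.7] q7 1.09
 shift now-frame (units) [ 0.01  0.03 -0.01]  after-turn frame [ 0.01  0.03 -0.01]  rot units [0.    0.    0.002] deg 0.0
```

Home: contact at 0.1653 against 0.165 expected. Releasing, backing off and making the final check with the scene and side cameras.

>>> play_rows(targets=[{"claw": 1, "linear": [0.04, 0, 0], "rotation": [0, 0, 0]}, {"claw": 0, "linear": [0, 0, 0], "rotation": [0, 0, 0]}, {"claw": 0, "linear": [0, 0, 0], "rotation": [0, 0, 0]}, {"claw": 0, "linear": [0, 0, 0], "rotation": [0, 0, 0]}, {"claw": 0, "linear": [-0.5, 0, 0], "rotation": [0, 0, 0]}, {"claw": 0, "linear": [-0.8, 0, 0], "rotation": [0, 0, 0]}, {"claw": 0, "linear": [-0.8, 0, 0], "rotation": [0, 0, 0]}, {"claw": 0, "linear": [-0.8, 0, 0], "rotation": [0, 0, 0]}, {"claw": 0, "linear": [-0.8, 0, 0], "rotation": [0, 0, 0]}])

```text
time: 31.28
position: [0.6368, 0.0326, 0.2582]
tool_rot: [-0.98, 1.342, 0.985]
ft_force: [1.0, 0.4, 0.6]
grip_width: 0.996
```

>>> play_rows(targets=[{"claw": 0, "linear": [-0.4, -0.8, 0], "rotation": [0, 0, 0]}, {"claw": 0, "linear": [-0.4, -0.8, 0], "rotation": [0, 0, 0]}, {"claw": 0, "linear": [-0.2, -0.8, 0], "rotation": [0, 0, 0]}, {"claw": 0, "linear": [0, 0, 0], "rotation": [0, 0, 0]}])

```text
time: 31.62
position: [0.698, 0.0152, 0.296]
tool_rot: [-0.987, 1.33, 0.978]
ft_force: [-1.4, -0.6, -1.8]
grip_width: 0.998
```

```bash
python3 -c "
from h import *
a=get_image('wrist');b=get_image('side')
x=cv2.resize(b[130:230,180:330],(450,300),interpolation=cv2.INTER_CUBIC); y=cv2.resize(b,(400,300))
w=cv2.resize(a[:250],(400,300)*1)
cv2.imwrite('pics/f.png',np.vstack([np.hstack([cv2.resize(x,(400,300)),y]),np.hstack([w,cv2.resize(get_image('scene'),(400,300))])]))
go(.6385,.0329,.25,72.5)"
```

```text
t31.77 pos [0.6947 0.0177 0.295 ] phi 72.8 tilt 0.31 grip 1.002 F [-0.2 -0.3 -0. ] q7 1.13
 shift now-frame (units) [ 1.79  2.34 -0.09]  after-turn frame [ 1.8   2.33 -0.1 ]  rot units [0.003 0.002 0.003] deg 0.3
```

View pics/f.png

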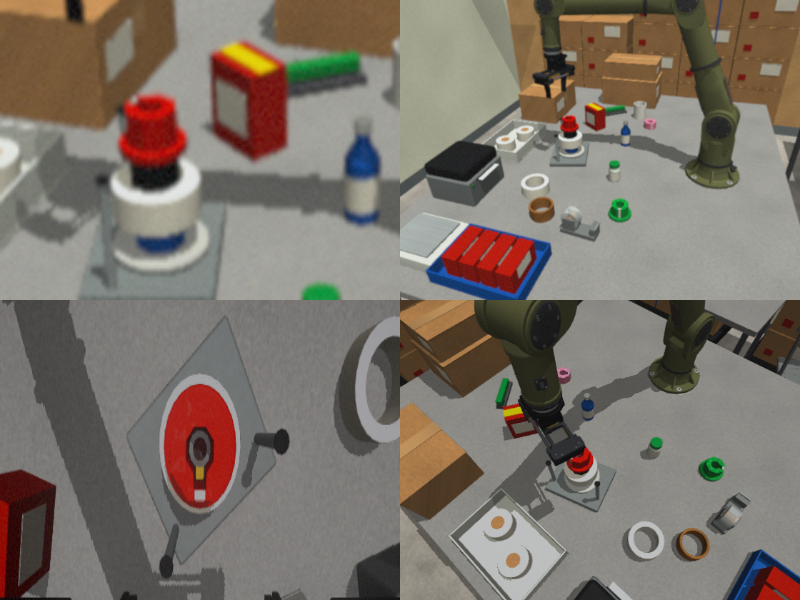

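View 12: the stack is upright and complete. The nose key is centred in the knob's keyway with the stripe in line, the gripper is clear, and the bystanders have not moved. Handing in.

```bash
python3 -c "
from bench import *
print(close_job())"
```

```text
the job is handed in; nothing more can be done
None
```

The label unwinder is loaded and handed in at about 32 s of the 72 s allowed. The blue spacer, the black-cored reel and the red lock knob went on in that order, each with its keyway over the brass key.

- **Fit:** None of the three showed any contact force while passing its key. Each was lowered to firm contact of about 9–18 N. The reel and the knob stopped within 0.5 mm of the predicted height, the spacer about 1–2 mm above the rougher figure I had for it.
- **Final check:** The last pictures, taken after release, show the stack upright with the nose key centred in the knob's keyway. The gripper is open and clear, and the other things look unmoved.
- **Disagreement:** My first scene-camera positions and yaws differed from the wrist-camera fits by up to about 9 mm and 8 degrees. I used the wrist values, and the insertions bore them out.

No check failed, but the hand-in gave no verdict.

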